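# Load the spring magazine of the carrier feeder

## Task

Turn the feeder's table by its handle peg to the loading stop, then load every carrier lying on the bench mat into the spring magazine: tilt each one, slip its end through the slot and under the hood, push down against the spring and right it so that it lies flat inside, behind the outer wall. When all are in and let go, turn the table back to the feed stop so that the loaded magazine stands under the pick-up nozzle, and leave the things standing around alone.

Things in the scene. Friction and masses are not known exactly. Their poses are not given: they have to be found in the camera images.
- feeder: Carrier feeder, fixed on the bench: round grey base 226 mm across, carrying a round aluminium table (224 mm across, top 22 mm above the bench) that turns on it. Origin on the turning axis at bench level; x is its own forward axis, z up. A ball-plunger block 26 mm high stands beside the rim, 136 mm from the axis, 30 degrees clockwise from x.
- nozzle (a point): Lower end of the fixed pick-up nozzle, 106 mm above the bench, 72 mm from the turning axis, 60 degrees counter-clockwise from the feeder's x axis. Its stand (post 22 x 26 mm, 144 mm tall) is 150 mm from the axis on that side; a 22 mm wide arm, 130 to 144 mm up, reaches from it over the table to 61 mm from the axis.
- table (a joint): Table angle, rad, counter-clockwise from above positive, range -0.12 to 2.25. Spring-ball stops: feed stop at 0 (magazine under the nozzle), loading stop at 2.094 (magazine clear of the stand). Within about 0.04 rad the ball centres the table; leaving a stop takes about 8 N at the handle. Elsewhere it turns freely and stays where left.
- handle (a point): Upright round black peg on the table for turning it, 14 mm diameter, from 22 to 72 mm above the bench. The point is on its axis, 54 mm above the bench, 90 mm from the turning axis, 80 degrees counter-clockwise (from above) from the magazine's outward direction.
- pocket (a point): Middle of the steel magazine's pocket, 59 mm from the turning axis, at the height of the hood's underside (84 mm above the bench). Turns with the table: x outward from the turning axis, y across, z up. The pocket is 88 mm long: inner end wall at x = -44 mm, outer end wall at x = +44 mm (26 mm wide, 6 thick, its top at z = -3 mm).
- slot (a point): Middle of the magazine's slot, same axes as pocket, at pocket x = +21 mm, z = 0. The slot is 46 mm long, from the hood's edge (pocket x = -2) to the outer wall (x = +44), and open at both sides for the fingers. The hood (x = -49 to -2) has a 5 mm roof from z = 0 to +5 and side walls 42 mm apart inside, 52 mm outside.
- follower (a joint): Depression, m, of the black spring-loaded follower plate (80 x 34 mm, pocket x = -41 to +39) in the magazine: 0 when empty (its top 1 mm below the hood's underside), at most 0.052. The spring pushes up with 2.4 N at 0 and 4.5 N at 0.052. Carriers lie flat on it in a stack, the top one pressed against the hood's underside.
- panel_edge (a point): Obstacle: front edge, 250 mm above the bench, of the tall fixed upright panel (21 mm thick, 970 mm tall) that stands between the two benches and runs from here straight away from the robot. The feeder is to the left of it, the carriers to the right of it or in front; carry things round its front. Shelves hang beyond it, 0.55 m up or more.
- lamp_end (a point): Obstacle: right-hand end of the fixed lamp's flat head, which runs from here to the left (0.63 m long, 0.11 m wide, 333 mm above the bench). The arm may start to the left of it: draw the arm in before swinging past, and keep the wrist clear of it.
- carrier_1_mid (a point): Carrier 1 (may be absent): flat aluminium plate 80 x 36 x 8 mm, 45 g, the same from either end and either face. The point is its centre; x along its length, y across its width, z its face normal. It starts lying flat on a 2 mm rubber bench mat (its centre is 6 mm above the bench).
- carrier_2_mid (a point): Carrier 2 (may be absent): flat aluminium plate 80 x 36 x 8 mm, 45 g, the same from either end and either face. The point is its centre; x along its length, y across its width, z its face normal. It starts lying flat on a 2 mm rubber bench mat (its centre is 6 mm above the bench).
- carrier_3_mid (a point): Carrier 3 (may be absent): flat aluminium plate 80 x 36 x 8 mm, 45 g, the same from either end and either face. The point is its centre; x along its length, y across its width, z its face normal. It starts lying flat on a 2 mm rubber bench mat (its centre is 6 mm above the bench).
- carrier_4_mid (a point): Carrier 4 (may be absent): flat aluminium plate 80 x 36 x 8 mm, 45 g, the same from either end and either face. The point is its centre; x along its length, y across its width, z its face normal. It starts lying flat on a 2 mm rubber bench mat (its centre is 6 mm above the bench).
- tin: Bystander: small grey tin with black lid, 34 mm across, 30 mm tall, origin under its centre. Leave alone.
- eyeglass: Bystander: black watchmaker's loupe, 37 mm across, 28 mm tall, origin under its centre. Leave alone.
- dies: Bystander: stack of case-press dies, 46 mm across, 36 mm tall, origin under its centre. Leave alone.

How it is judged (in metres and radians):
On the way, in this order (a step that is already met when the one before it is completed fails the run):
1. the table stands at the loading stop (2.094 rad, within 0.06) (value of joint table between 2.034 and 2.154 rad), for 0.3 s.
2. every carrier lies flat in the magazine, let go, with the table still at the loading stop (all of step 1 and x of carrier_1_mid in the frame of pocket between -0.007 and 0.007 m and y of carrier_1_mid in the frame of pocket between -0.006 and 0.006 m and z of carrier_1_mid in the frame of pocket between -0.055 and -0.001 m and angle between the z axis of each of carrier_1_mid, carrier_2_mid, carrier_3_mid, carrier_4_mid and the z axis of pocket, either way round below 0.08 rad and x of carrier_2_mid in the frame of pocket between -0.007 and 0.007 m and y of carrier_2_mid in the frame of pocket between -0.006 and 0.006 m and z of carrier_2_mid in the frame of pocket between -0.055 and -0.001 m and x of carrier_3_mid in the frame of pocket between -0.007 and 0.007 m and y of carrier_3_mid in the frame of pocket between -0.006 and 0.006 m and z of carrier_3_mid in the frame of pocket between -0.055 and -0.001 m and x of carrier_4_mid in the frame of pocket between -0.007 and 0.007 m and y of carrier_4_mid in the frame of pocket between -0.006 and 0.006 m and z of carrier_4_mid in the frame of pocket between -0.055 and -0.001 m and contact force between the fingers and carrier_1 below 0.1 N and contact force between the fingers and carrier_2 below 0.1 N and contact force between the fingers and carrier_3 below 0.1 N and contact force between the fingers and carrier_4 below 0.1 N), for 0.3 s.
At the end, for the whole second after the job is handed in: The table rests at the feed stop (0 within 0.06 rad) and every carrier present lies at rest in the magazine: centre within 7 mm along and 6 mm across of the pocket point, below the hood's underside, and flat within 0.08 rad (value of joint table between -0.06 and 0.06 rad and velocity of joint table between -0.05 and 0.05 rad/s and x of carrier_1_mid in the frame of pocket between -0.007 and 0.007 m and y of carrier_1_mid in the frame of pocket between -0.006 and 0.006 m and z of carrier_1_mid in the frame of pocket between -0.055 and -0.001 m and angle between the z axis of each of carrier_1_mid, carrier_2_mid, carrier_3_mid, carrier_4_mid and the z axis of pocket, either way round below 0.08 rad and x of carrier_2_mid in the frame of pocket between -0.007 and 0.007 m and y of carrier_2_mid in the frame of pocket between -0.006 and 0.006 m and z of carrier_2_mid in the frame of pocket between -0.055 and -0.001 m and x of carrier_3_mid in the frame of pocket between -0.007 and 0.007 m and y of carrier_3_mid in the frame of pocket between -0.006 and 0.006 m and z of carrier_3_mid in the frame of pocket between -0.055 and -0.001 m and x of carrier_4_mid in the frame of pocket between -0.007 and 0.007 m and y of carrier_4_mid in the frame of pocket between -0.006 and 0.006 m and z of carrier_4_mid in the frame of pocket between -0.055 and -0.001 m and linear speed of each of carrier_1, carrier_2, carrier_3, carrier_4 below 0.02 m/s); the robot touches nothing.
It fails at once if the tin is shoved more than 3 cm (distance of tin from where it was at the start of the episode above 0.03 m).
It fails at once if the loupe is shoved more than 3 cm (distance of eyeglass from where it was at the start of the episode above 0.03 m).
It fails at once if the die stack is shoved more than 3 cm (distance of dies from where it was at the start of the episode above 0.03 m).
Of carrier_1, carrier_2, carrier_3, carrier_4 only 2 to 4 are there at a start; the rules pass over those that are not, and their reading is None.
At some moment in a run one of carrier_1, carrier_2, carrier_3, carrier_4 may be knocked a few centimetres aside while the robot is not near it.
It also fails if it takes over 210 s, if anything falls off the work surface, if the arm or the gripper's body presses on something with over 40 N, if the wrist force passes 120 N, or if a joint passes its speed limit or range.

## Robot

A 6-joint arm with a two-finger parallel gripper is mounted at the origin on a cart in front of the work surface, level with it; the furniture and walls round the work are solid. World frame = base frame: x ahead of the robot, y to its left, z up, the work surface at z = 0. Lengths are in mm, angles in degrees, forces in N, time in s.
With the tool pointing down it reaches from about 300 to 850 mm from the base axis. Payload 4.2 kg.
Tool frame: the origin (TCP) lies at the very end of the fingers, on their centre line; the grasp point (between the pads) lies env.pinch_z behind it (env.pinch_z is the distance from the TCP to the grasp point, in mm); z points along the fingers, y is the line along which they close (so a half turn about z gives the same grasp; the last joint's range is limited). The gripper opens to 91 mm and grips with 3 to 60 N. Pads are 32 mm wide; open, the fingers measure 118 mm over their backs; the gripper's body (76 mm by 178 mm) begins 60 mm behind the grasp point.
Start: joints at [-69.958, 18.312, 89.639, -0, 72.044, -1.146], TCP at [207.826, -536.145, 213.976] pointing down, gripper open.
Joint ranges: [-177.97, 177.97], [-48.28, 115.42], [12.27, 149.76], [-77.06, 257.06], [2.81, 150.46], [-146.56, 146.56]. Speed limits (degrees/s): [147.25, 147.25, 180, 180, 180, 180].

## Interface

Orientations are given as [roll, pitch, yaw] about the fixed x, y, z axes, in that order (R = Rz(yaw) Ry(pitch) Rx(roll)).
In Python, from workcell import state, vision, job_done, env gives the robot as it stands.
- The arm moves only by the tool servo_tool, never from a script. Its argument "rows" is a list of rows, each a list of 5 numbers: the shift along the tool's x, y, z scaled (see below), then the turn about the tool's z scaled (see below), then the opening, from 0 (shut) to 1 (fully open). A call has 1 to 20 rows; each row is the pose to reach, as a shift and turn from the pose commanded when the call began, along the tool's axes at that moment; what a row does not reach only later rows make up. The controller multiplies each number of a shift by 200 mm and each number of a turn by 90 degrees. A row lasts 1/12 s, in which the tool goes at most 41.7 mm and 7.16 degrees, less where a joint would pass 70% of its speed; a pose out of reach is approached as far as the arm can. A call with a number of a shift or a turn outside -1 to 1 is refused whole. A call with a gripper value outside its range is refused whole. The fingers move at their own pace and stop on an object; "force" is the grip in N (left out, the last holds). Time passes only in rows, so rows that repeat a pose let the fingers close. It gives the time, the measured TCP pose, the force, the opening and the grip force at its end, in the units of the state.
- state(): the state, without advancing time (a new reading comes with each control period).
- vision.grab_frame(name): name is "scene" or "top" or "wrist"; returns the picture (420x560x3 uint8, red, green, blue); there is no depth.
- vision.camera_info(name): a dict with "vertical_fov" (degrees; the focal length in pixels is half the picture's height over the tangent of half this angle, whatever the lens; pixels are square), "cx", "cy" (the principal point, pixels), "distortion" ([k1, k2, p1, p2, k3] as OpenCV has them; the pictures are not rectified), "T" (4x4, takes a point from camera to world coordinates). Camera axes: x right, y up, looking along -z (the intrinsics and any distortion apply to the point x, -y, -z); pixel columns grow to the right and rows downward; lengths in mm; the calibration is good to about 2 mm. A picture is of the moment at which its call begins: read the wrist's pose just before it. camera_info takes no time and is no camera call; for the wrist camera it gives the pose at the moment of the call.
- job_done(): hands the job in; it is judged then, once.
The state is a dict: "time_s": time; "qpos": joint angles; "qvel": joint speeds; "effort": joint torques, N m; "ee_pos": TCP position; "ee_rot": TCP orientation; "force": force on the tool from outside, world axes, zero at the start; "torque": the same for the moment, N m; "gripper_width": finger opening in mm; "gripper_force": force on a finger pad.
Only numpy, scipy, OpenCV 4.12 (cv2) and the standard library are available. Lean on these libraries where they do the work, as an engineer would, in place of code of your own. Each camera call takes 0.05 s, during which the arm holds its last target. There are 200 camera calls.

## Working session

There is one attempt and no reset: what is moved stays moved. The work goes in short steps, Python scripts to look and compute and a tool call to move; the robot and the scene stay as the last step left them, time stands still between calls to the robot, and variables do not carry over. Pictures are saved under pics/ and viewed, at most 14 in all, crops included, and the job is handed in when it is done.

Besides the shell and the picture viewer there is one more tool, called by a JSON object that holds its "method" and its "body". servo_tool: Moves the arm, as the interface text tells. Its arguments: {"type":"object","properties":{"rows":{"type":"array"},"force":{"type":"number"}},"required":["rows"]}

```bash
mkdir -p pics; ls; cat > h.py <<'E'
import numpy as np,cv2
from workcell import state,vision,env
def info(n):
    c=vision.camera_info(n);f=210/np.tan(np.radians(c['vertical_fov'])/2)
    K=np.array([[f,0,c['cx']],[0,f,c['cy']],[0,0,1.]]);return K,np.array(c['distortion'],float),np.array(c['T'])
def rays(n,px,I=None):
    K,d,T=I or info(n)
    u=cv2.undistortPoints(np.array(px,float).reshape(-1,1,2),K,d).reshape(-1,2)
    D=np.c_[u[:,0],-u[:,1],-np.ones(len(u))]@T[:3,:3].T
    return T[:3,3],D
def onz(n,px,z,I=None):
    o,D=rays(n,px,I);return o+D*((z-o[2])/D[:,2])[:,None]
def proj(n,P,I=None):
    K,d,T=I or info(n)
    p=(np.array(P,float).reshape(-1,3)-T[:3,3])@T[:3,:3]
    q=p*[1,-1,-1];return cv2.projectPoints(q,np.zeros(3),np.zeros(3),K,d)[0].reshape(-1,2)
def grab(n,name=None):
    im=vision.grab_frame(n)[:,:,::-1].copy()
    if name: cv2.imwrite('pics/'+name,im)
    return im
E
python3 - <<'E'
from h import *
print(state());print(env.pinch_z)
for n in ('scene','top','wrist'):
    grab(n,n+'0.png');c=vision.camera_info(n);print(n,c['vertical_fov'],c['distortion'],np.round(c['T'],2).tolist())
a=cv2.imread('pics/top0.png');b=cv2.imread('pics/scene0.png')
cv2.imwrite('pics/t0.png',cv2.resize(a,(800,600)));cv2.imwrite('pics/s0.png',cv2.resize(b,(800,600)))
E
```

```text
pics
{'time_s': 0.0, 'qpos': array([-6.99576055e+01,  1.83516128e+01,  8.97060713e+01,  7.13385558e-04,
        7.20433149e+01, -1.14394669e+00]), 'qvel': array([ 0.08850586,  0.13622755, -0.00022501,  0.04067012,  0.02850814,
       -0.03344746]), 'effort': array([ 1.31067907e-03, -4.12454760e+01, -2.31971633e+01,  7.29141897e-02,
        4.56155010e-02, -1.34737538e-04]), 'ee_pos': array([ 207.65763329, -535.65667335,  213.12282987]), 'ee_rot': array([-1.79899035e+02, -2.69448702e-03,  2.11861183e+01]), 'force': array([ 0.12217838, -0.03700607, -0.41247001]), 'torque': array([0.00903525, 0.01533725, 0.01175454]), 'gripper_force': 0.0, 'gripper_width': 90.87914698402611}
18.8
scene 44.86406857137326 [-0.13236571  0.          0.          0.          0.        ] [[0.84, 0.44, -0.34, 124.76], [-0.55, 0.66, -0.51, -689.43], [0.0, 0.61, 0.79, 1333.75], [0.0, 0.0, 0.0, 1.0]]
top 53.956877926943186 [-0.00091119  0.          0.          0.          0.        ] [[-0.0, 0.98, -0.2, 379.18], [-1.0, -0.0, 0.01, 49.82], [0.01, 0.2, 0.98, 1188.44], [0.0, 0.0, 0.0, 1.0]]
wrist 65.00009036601233 [-0.01385508  0.          0.          0.          0.        ] [[0.36, 0.9, 0.26, 280.32], [-0.93, 0.35, 0.1, -506.8], [-0.0, -0.27, 0.96, 384.57], [0.0, 0.0, 0.0, 1.0]]
```

View pics/t0.png

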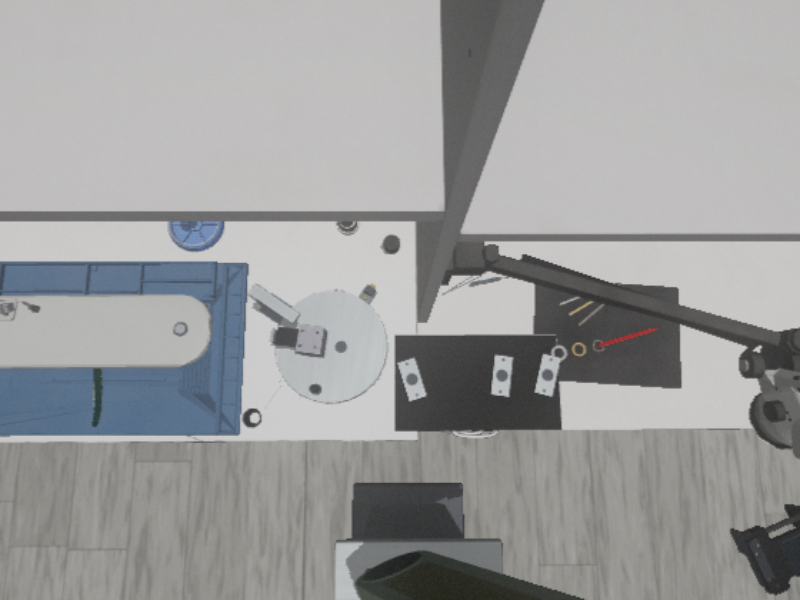

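View pics/s0.png

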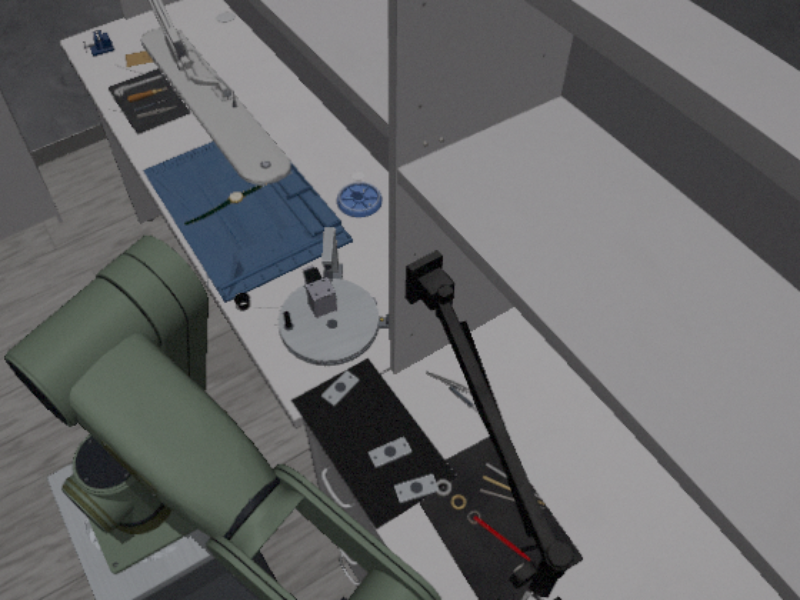

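```bash
cat > m.py <<'E'
from h import *
def carriers(z=10,name=None):
    im=grab('top',name);I=info('top');hsv=cv2.cvtColor(im,cv2.COLOR_BGR2HSV)
    mat=np.round(proj('top',[[480,-240,2]],I)).astype(int)
    m=(hsv[:,:,2]>110).astype(np.uint8)
    out=[]
    for c in cv2.findContours(m,cv2.RETR_EXTERNAL,cv2.CHAIN_APPROX_NONE)[0]:
        A=cv2.contourArea(c)
        if not 200<A<1500: continue
        P=onz('top',c.reshape(-1,2),z,I)
        (cx,cy),(w,h),a=cv2.minAreaRect(P[:,:2].astype(np.float32))
        if not(65<max(w,h)<95 and 25<min(w,h)<48): continue
        if w<h: a+=90
        out.append((round(cx,1),round(cy,1),round((a+90)%180-90,1),round(max(w,h)),round(min(w,h))))
    return out
if __name__=='__main__': print(carriers())
E
python3 - <<'E'
from m import *
print(carriers())
im=cv2.imread('pics/top0.png');s=.7
def at(x,y,z):return np.round(onz('top',[[x*s,y*s]],z)[0],1)
print('axis px',at(341,347,22),'handle top',at(315,388,72),'hood mid',at(311,340,89),'blk',at(368,292,26))
g=cv2.cvtColor(im,cv2.COLOR_BGR2GRAY)
# table contour
m=(g>150).astype(np.uint8)
for n,P in (('loupe',(252,417,28)),('die',(347,227,36)),('tin',(391,244,30)),('paneledge',(425,320,250)),('lampend',(212,330,333))): print(n,at(*P))
cv2.imwrite('pics/c1.png',cv2.resize(im[180:300,160:310],(800,640))[:600])
E
```

```text
[(454.1, 10.8, 17.2, 80, 37), (460.6, -168.4, -8.3, 80, 37)]
axis px [516.1 150.7  22. ] handle top [433.4 193.8  72. ] hood mid [521.6 201.2  89. ] blk [626.7  97.6  26. ]
loupe [380.7 319.3  28. ]
die [760.4 140.9  36. ]
tin [726.   51.1  30. ]
paneledge [532.7  -3.8 250. ]
lampend [505.1 312.2 333. ]
```

View pics/c1.png

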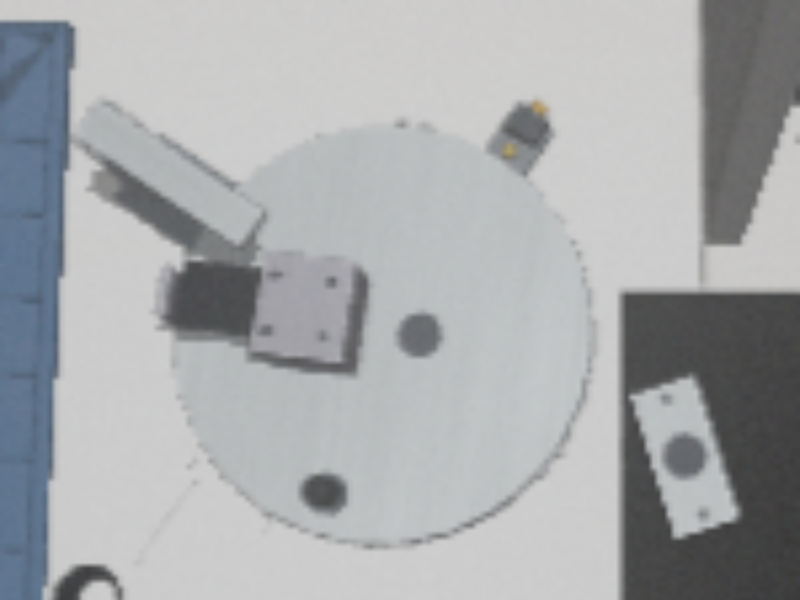

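```bash
python3 - <<'E'
from h import *
I=info('top')
def at(u,v,z):return onz('top',[[160+(u+.5)/5.333-.5,180+(v+.5)/5.333-.5]],z,I)[0]
hub=at(419,334,22);rim=[at(u,v,22) for u,v in ((595,330),(172,340),(385,545),(395,125),(550,220),(500,510),(205,455))]
r=np.array(rim)[:,:2];A=np.c_[2*r,np.ones(len(r))];s=np.linalg.lstsq(A,(r**2).sum(1),rcond=None)[0];print('hub',hub,'rim ctr',s[:2],np.sqrt(s[2]+s[0]**2+s[1]**2))
c=np.array([at(u,v,89) for u,v in ((270,252),(356,260),(350,372),(250,357))]);print('hood',c.round(1).tolist(),c.mean(0))
hp=at(325,488,72);
C=s[:2]
for n,p in (('hoodc',c.mean(0)),('handle',hp),('block',at(523,140,26)),('armend',at(252,228,144)),('armfar',at(92,115,144))):
    d=p[:2]-C;print(n,p.round(1),np.hypot(*d).round(1),np.degrees(np.arctan2(d[1],d[0])).round(1))
E
```

```text
hub [518.04836454 152.21939377  22.        ] rim ctr [518.34746204 171.95981638] 111.57568950632933
hood [[551.8, 222.0, 89.0], [547.6, 178.6, 89.0], [491.1, 180.4, 89.0], [498.8, 230.5, 89.0]] [522.33760447 202.90121197  89.        ]
hoodc [522.3 202.9  89. ] 31.2 82.7
handle [434.7 193.7  72. ] 86.5 165.4
block [622.5  97.4  26. ] 128.0 -35.6
armend [554.8 222.4 144. ] 62.2 54.1
armfar [610.5 301.4 144. ] 158.9 54.5
```

{"method": "servo_tool", "body": {"rows": [[0.78,-1,0,0,1],[0.78,-1,0,0,1],[0.78,-1,0,0,1],[0.78,-1,0,0,1],[0.78,-1,0,0,1],[0.78,-1,0,0,1],[0.78,-1,0,0,1]]}}

```text
time_s: 0.78
ee_pos: [281.1, -287.4, 213.8]
ee_rot: [-179.8, -0.1, 21.4]
force: [-1.8, 0.6, -0.7]
gripper_width: 91.3
gripper_force: 0.0
```

{"method": "servo_tool", "body": {"rows": [[0.78,-1,0,0,1],[0.78,-1,0,0,1],[0.78,-1,0,0,1],[0.78,-1,0,0,1],[0.78,-1,0,0,1],[0.78,-1,0,0,1],[0.78,-1,0,0,1]]}}

```text
time_s: 1.37
ee_pos: [355.5, -45.0, 214.2]
ee_rot: [-179.9, -0.1, 21.7]
force: [-0.8, -0.3, -1.0]
gripper_width: 91.1
gripper_force: 0.0
```

{"method": "servo_tool", "body": {"rows": [[0.65,-0.95,0,0.235,1],[0.65,-0.95,0,0.235,1],[0.65,-0.95,0,0.235,1],[0.65,-0.95,0,0.235,1],[0.65,-0.95,0,0.235,1],[0.65,-0.95,0,0.235,1],[0.65,-0.95,0,0.235,1],[0.65,-0.95,0,0.235,1]]}}

```text
time_s: 2.03
ee_pos: [407.4, 175.4, 213.5]
ee_rot: [180.0, 0.0, 0.3]
force: [-0.7, -0.8, -0.8]
gripper_width: 91.3
gripper_force: 0.0
```

```bash
python3 - <<'E'
from h import *
print(state()['ee_pos']);I=info('wrist');im=grab('wrist','w1.png');np.save('w1.npy',I[2])
cv2.imwrite('pics/w1v.png',cv2.resize(im,(800,600)))
E
```

```text
[407.44893818 175.35006311 213.53617269]
```

View pics/w1v.png

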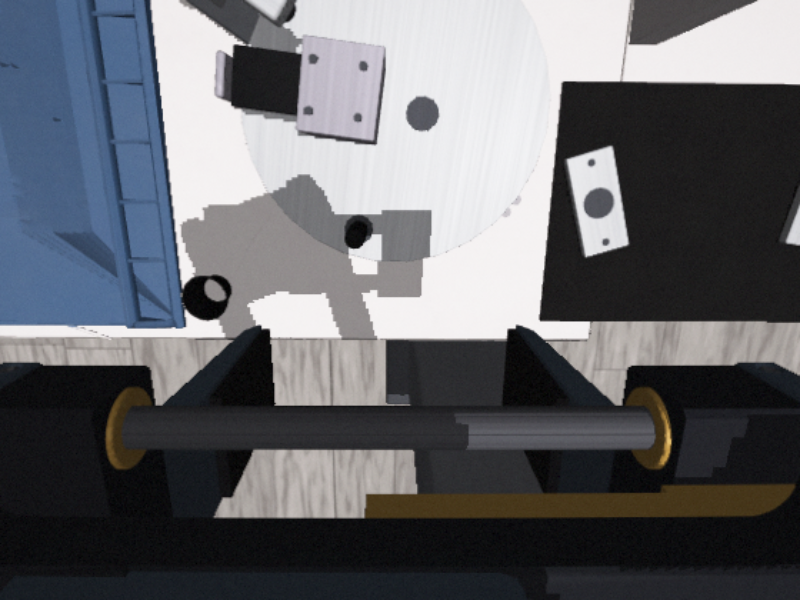

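```bash
python3 - <<'E'
from h import *
K,d,_=info('wrist');I=(K,d,np.load('w1.npy'))
def at(u,v,z):return onz('wrist',[[(u+.5)*.7-.5,(v+.5)*.7-.5]],z,I)[0].round(1)
for n,a in dict(handletop=(358,226,72),handlebase=(355,243,22),carr=(598,202,10),loupe=(207,297,14),hub=(422,114,22)).items(): print(n,at(*a))
c=np.array([at(u,v,89) for u,v in ((302,36),(385,46),(377,143),(297,133))]);print(c.tolist(),c.mean(0))
r=np.array([at(u,v,22)[:2] for u,v in ((242,120),(551,100),(395,262),(470,245),(265,192),(330,247),(520,35),(525,190),(548,70))])
A=np.c_[2*r,np.ones(len(r))];s=np.linalg.lstsq(A,(r**2).sum(1),rcond=None)[0];print('ctr',s[:2],np.sqrt(s[2]+s[0]**2+s[1]**2))
E
```

```text
handletop [444.9 196.7  72. ]
handlebase [425.3 202.3  22. ]
carr [456.7  12.   10. ]
loupe [378.8 325.   14. ]
hub [519.4 152.6  22. ]
[[554.4, 226.0, 89.0], [549.4, 179.0, 89.0], [496.7, 183.6, 89.0], [502.2, 231.3, 89.0]] [525.675 204.975  89.   ]
ctr [517.16649792 172.04917401] 109.48370079296022
```

{"method": "servo_tool", "body": {"rows": [[0.128,-0.103,0.2,0,1],[0.128,-0.103,0.4,0,1],[0.128,-0.103,0.6,0,1],[0.128,-0.103,0.8,0,1],[0.128,-0.103,0.89,0,1],[0.128,-0.103,0.89,0,1],[0.128,-0.103,0.89,0,0],[0.128,-0.103,0.89,0,0],[0.128,-0.103,0.89,0,0],[0.128,-0.103,0.89,0,0],[0.128,-0.103,0.89,0,0],[0.128,-0.103,0.89,0,0],[0.128,-0.103,0.89,0,0],[0.128,-0.103,0.89,0,0]], "force": 20}}

```text
time_s: 3.25
ee_pos: [432.4, 194.5, 36.2]
ee_rot: [-180.0, -0.0, 0.1]
force: [-0.1, 0.1, -0.5]
gripper_width: 40.9
gripper_force: 0.0
```

{"method": "servo_tool", "body": {"rows": [[0,0,0,0,0],[0,0,0,0,0],[0,0,0,0,0],[0,0,0,0,0],[0,0,0,0,0],[0,0,0,0,0],[0,0,0,0,0]]}}

```text
time_s: 3.83
ee_pos: [432.1, 194.3, 35.8]
ee_rot: [180.0, 0.0, 0.0]
force: [-0.8, 0.8, 1.0]
gripper_width: 13.3
gripper_force: 20.0
```

```bash
python3 - <<'E'
import numpy as np
C=np.array([517.5,172]);p=np.array([432.4,194.5])
for c in (p,):
    r=np.hypot(*(p-C));a0=np.degrees(np.arctan2(*(p-C)[::-1]));print(r,a0)
    # arc of radius 90 to 254.3 from circle
    a0=163.7;q0=C+90*np.array([np.cos(np.radians(a0)),np.sin(np.radians(a0))])
    for a in np.linspace(a0,254.3,13)[1:]:
        q=C+90*np.array([np.cos(np.radians(a)),np.sin(np.radians(a))])-q0
        print([round(q[0]/200,3),round(-q[1]/200,3)],end=' ')
E
```

```text
88.02420121761972 165.19017631702738
[np.float64(-0.013), np.float64(0.058)] [np.float64(-0.018), np.float64(0.117)] [np.float64(-0.015), np.float64(0.176)] [np.float64(-0.005), np.float64(0.234)] [np.float64(0.013), np.float64(0.291)] [np.float64(0.038), np.float64(0.344)] [np.float64(0.07), np.float64(0.394)] [np.float64(0.109), np.float64(0.439)] [np.float64(0.153), np.float64(0.479)] [np.float64(0.201), np.float64(0.513)] [np.float64(0.254), np.float64(0.54)] [np.float64(0.31), np.float64(0.56)]
```

{"method": "servo_tool", "body": {"rows": [[-0.013,0.058,0,0,0],[-0.018,0.117,0,0,0],[-0.015,0.176,0,0,0],[-0.005,0.234,0,0,0],[0.013,0.291,0,0,0],[0.038,0.344,0,0,0],[0.07,0.394,0,0,0],[0.109,0.439,0,0,0],[0.153,0.479,0,0,0],[0.201,0.513,0,0,0],[0.254,0.54,0,0,0],[0.28,0.55,0,0,0],[0.305,0.558,0,0,0],[0.305,0.558,0,0,0],[0.305,0.558,0,0,0]]}}

```text
time_s: 5.08
ee_pos: [494.6, 83.2, 36.0]
ee_rot: [-179.9, -0.0, -0.0]
force: [-1.4, 5.5, 1.7]
gripper_width: 13.8
gripper_force: 20.0
```

{"method": "servo_tool", "body": {"rows": [[0,0,0,0,0.4],[0,0,0,0,0.4],[0,0,0,0,0.4],[0,0,0,0,0.4],[-0.1,0,-0.2,0,0.4],[-0.2,0,-0.4,0,0.4],[-0.3,0,-0.6,0,0.4],[-0.4,0,-0.8,0,0.6],[-0.5,0,-0.9,0,0.6],[-0.5,-0.1,-0.9,0,0.6],[-0.5,-0.1,-0.9,0,0.6],[-0.5,-0.1,-0.9,0,0.6]]}}

```text
time_s: 6.08
ee_pos: [393.3, 102.7, 216.1]
ee_rot: [180.0, -0.1, 0.1]
force: [0.8, 0.7, -0.3]
gripper_width: 55.0
gripper_force: 0.0
```

```bash
python3 - <<'E'
from h import *
print(state()['ee_pos']);I=info('wrist');im=grab('wrist','w2.png');np.save('w2.npy',I[2])
t=grab('top','t2.png')
cv2.imwrite('pics/w2v.png',np.vstack([cv2.resize(im[:210],(800,300)),cv2.resize(t[175:315,150:410],(557,300))[:, :557] if 0 else cv2.resize(t[180:280,150:417],(800,300))]))
from m import carriers;print(carriers())
E
```

```text
[393.31331531 102.6869103  216.13410582]
[(454.1, 10.6, 17.9, 79, 37), (460.6, -168.4, -8.3, 80, 37)]
```

View pics/w2v.png

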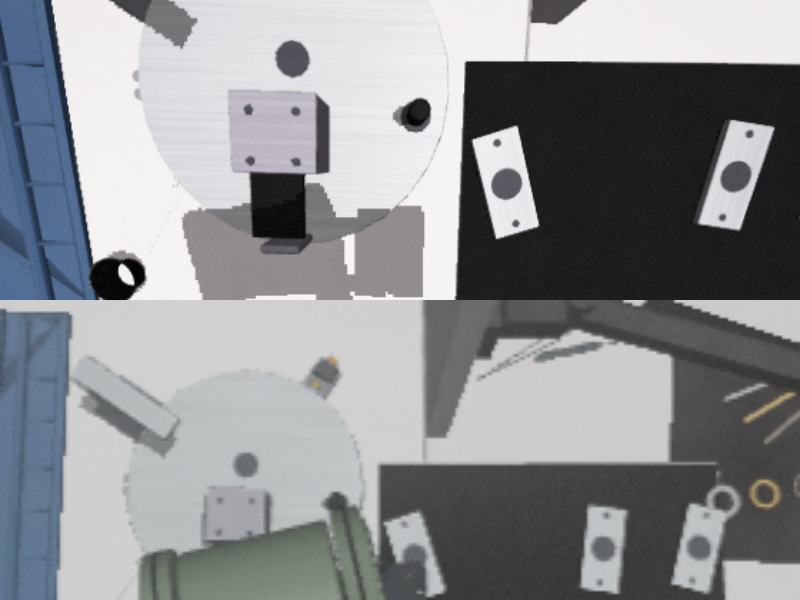

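```bash
python3 - <<'E'
from h import *
K,d,_=info('wrist');I=(K,d,np.load('w2.npy'))
def at(u,v,z):return onz('wrist',[[(u+.5)*.7-.5,(v+.5)*.7-.5]],z,I)[0]
im=cv2.imread('pics/w2.png');hsv=cv2.cvtColor(im,cv2.COLOR_BGR2HSV)
cr=im[55:180,150:240];cv2.imwrite('pics/c2.png',cv2.resize(cr,(576,800)[::1] if 0 else (432,600),interpolation=cv2.INTER_CUBIC))
print('handle top',at(418,108,72).round(1),at(405,117,22).round(1))
c=np.array([at(u,v,89) for u,v in ((230,90),(317,93),(316,172),(232,172))]);print(c.round(1).tolist(),c.mean(0))
r=np.array([at(u,v,22)[:2] for u,v in ((140,75),(448,75),(440,130),(415,180),(150,130),(200,205),(380,215),(350,233))])
A=np.c_[2*r,np.ones(len(r))];s=np.linalg.lstsq(A,(r**2).sum(1),rcond=None)[0];print('ctr',s[:2],np.sqrt(s[2]+s[0]**2+s[1]**2))
# carriers in wrist
m=(hsv[:,:,2]>140).astype(np.uint8)
for c in cv2.findContours(m[:,320:].copy(),cv2.RETR_EXTERNAL,cv2.CHAIN_APPROX_NONE)[0]:
    if cv2.contourArea(c)<1500: continue
    P=onz('wrist',c.reshape(-1,2)+[320,0],10,I);q=cv2.minAreaRect(P[:,:2].astype(np.float32));print(q)
E
```

```text
handle top [504.5  85.4  72. ] [503.7  91.8  22. ]
[[512.5, 197.1, 89.0], [510.9, 146.0, 89.0], [465.8, 148.3, 89.0], [465.8, 199.9, 89.0]] [488.75004924 172.82229064  89.        ]
ctr [522.58802303 172.69798035] 110.40609365969377
((311.5499572753906, -106.88534545898438), (92.4290771484375, 305.1073913574219), 0.11725539714097977)
((456.3616943359375, 11.945209503173828), (79.43832397460938, 35.51600646972656), 17.069297790527344)
((462.7801513671875, -167.68780517578125), (35.68198776245117, 79.86347961425781), 81.64828491210938)
((499.5663146972656, -74.92861938476562), (177.5850067138672, 253.1011505126953), 2.3259243965148926)
```

View pics/c2.png

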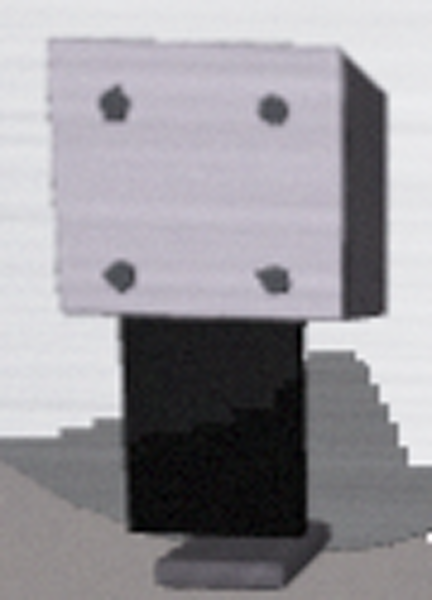

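```bash
cat > mag.py <<'E'
from h import *
def mag(im,I,box):
    x0,x1,y0,y1=box
    b=im.astype(int);lil=((b[:,:,2]-b[:,:,1]>5)&(b[:,:,1]>120)).astype(np.uint8)
    blk=(im.max(2)<62).astype(np.uint8)
    for n,m,z in (('hood',lil,89),('fol',blk,83)):
        m=m.copy();M=np.zeros_like(m);M[y0:y1,x0:x1]=m[y0:y1,x0:x1]
        M=cv2.morphologyEx(M,cv2.MORPH_CLOSE,np.ones((9,9)))
        M=cv2.morphologyEx(M,cv2.MORPH_OPEN,np.ones((5,5)))
        cs=cv2.findContours(M,cv2.RETR_EXTERNAL,cv2.CHAIN_APPROX_NONE)[0]
        for c in cs:
            if cv2.contourArea(c)<500: continue
            P=onz('wrist',c.reshape(-1,2),z,I);q=cv2.minAreaRect(P[:,:2].astype(np.float32))
            print(n,cv2.contourArea(c),np.round(q[0],1),np.round(q[1],1),round(q[2],1),'corners',np.round(cv2.boxPoints(q),1).tolist())
            M2=(P[:,:2])
            # side edges: fit line through left-most/right-most (y extremes)
            ym=(M2[:,1].max()+M2[:,1].min())/2;xm=M2[:,0]
            k=(xm>xm.min()+6)&(xm<xm.max()-6)
            for s in (1,-1):
                e=M2[k&(s*(M2[:,1]-ym)>0)];e=e[s*(e[:,1]-ym)>10]
                v=cv2.fitLine(e.astype(np.float32),cv2.DIST_HUBER,0,.01,.01).ravel();a=np.degrees(np.arctan2(v[1],v[0]))%180
                print('  edge',round(a,2),v[2:].round(1))
E
python3 - <<'E'
from mag import *
K,d,_=info('wrist');I=(K,d,np.load('w2.npy'))
mag(cv2.imread('pics/w2.png'),I,(150,240,55,172))
E
```

```text
hood 3192.5 [488.8 173.6] [50.5 46. ] 87.8 corners [[464.79998779296875, 149.1999969482422], [510.79998779296875, 147.5], [512.7000122070312, 197.89999389648438], [466.79998779296875, 199.6999969482422]]
  edge 179.02 [488.8 198.1]
  edge 177.79 [488.4 148.3]
fol 1660.0 [442.5 173.1] [36.6 44.4] 88.0 corners [[419.70001220703125, 155.60000610351562], [464.1000061035156, 154.0], [465.3999938964844, 190.6999969482422], [421.0, 192.1999969482422]]
  edge 177.88 [441.6 190.9]
  edge 177.43 [445.  157.3]
```

```bash
python3 - <<'E'
from h import *
t=cv2.imread('pics/t2.png');a=cv2.imread('pics/top0.png')
x=cv2.resize(t[190:290,185:285],(400,400),interpolation=cv2.INTER_CUBIC)
y=cv2.resize(a[190:290,185:285],(400,400),interpolation=cv2.INTER_CUBIC)
cv2.imwrite('pics/c3.png',np.hstack([y,x]))
E
```

```text
(no output)
```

View pics/c3.png

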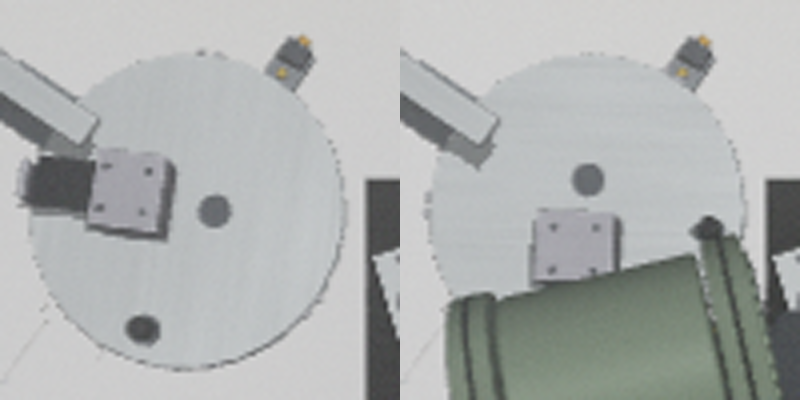

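```bash
python3 - <<'E'
from h import *
I=info('top')
def at(u,v,z):return onz('top',[[185+(u+.5)/4-.5,190+(v+.5)/4-.5]],z,I)[0][:2]
r=np.array([at(u,v,22) for u,v in ((29,210),(345,210),(187,369),(195,53),(303,100),(300,322),(75,320),(75,100))])
A=np.c_[2*r,np.ones(len(r))];s=np.linalg.lstsq(A,(r**2).sum(1),rcond=None)[0];C=s[:2];print('ctr',C,np.sqrt(s[2]+C@C))
def pol(n,p):
    d=p-C;print(n,p.round(1),np.hypot(*d).round(1),np.degrees(np.arctan2(d[1],d[0])).round(1)%360)
pol('hub1',at(214,211,22));pol('hub2',at(188,179,22))
pol('han1',at(143,330,72));pol('han2',at(309,228,72))
pol('blk in',at(282,72,26));pol('blk out',at(303,41,26));pol('arm end',at(90,130,144));pol('arm far',at(5,65,144))
h1=[at(u,v,89) for u,v in ((100,150),(168,158),(165,232),(88,226))];h2=[at(u-400,v,89) for u,v in ((537,208),(618,212))]
print(np.round(h1,1).tolist(),np.round(h2,1).tolist());pol('hood1',np.mean(h1,0))
b=at(303,41,26)-at(282,72,26);print('blk dir',np.degrees(np.arctan2(b[1],b[0])))
E
```

```text
ctr [520.22219876 170.70717784] 112.22424483955012
hub1 [517.6 152.3] 18.6 261.9
hub2 [540.5 171.1] 20.3 1.2
han1 [432.  194.1] 91.3 165.2
han2 [499.9  83.5] 89.6 256.9
blk in [617.3 104.7] 117.4 325.8
blk out [640.1  89.7] 144.6 325.9
arm end [555.4 221.7] 61.9 55.4
arm far [598.  277.6] 132.2 54.0
[[551.1, 223.6], [545.5, 177.9], [495.7, 178.8], [499.9, 230.1]] [[511.8, 197.8], [509.0, 143.7]]
hood1 [523.  202.6] 32.0 84.9
blk dir -33.296143236287584
```

{"method": "servo_tool", "body": {"rows": [[0.2,0.085,0,0,0.6],[0.4,0.085,0,0,0.6],[0.54,0.085,0.1,0,0.6],[0.54,0.085,0.3,0,0.6],[0.54,0.085,0.5,0,0.6],[0.54,0.085,0.7,0,0.6],[0.54,0.085,0.88,0,0.6],[0.54,0.085,0.9,0,0.6],[0.54,0.085,0.9,0,0],[0.54,0.085,0.9,0,0],[0.54,0.085,0.9,0,0],[0.54,0.085,0.9,0,0],[0.54,0.085,0.9,0,0],[0.54,0.085,0.9,0,0],[0.54,0.085,0.9,0,0],[0.54,0.085,0.9,0,0],[0.54,0.085,0.9,0,0],[0.54,0.085,0.9,0,0]]}}

```text
time_s: 7.73
ee_pos: [500.2, 83.6, 37.3]
ee_rot: [179.8, 0.1, 0.1]
force: [-4.8, -9.0, 8.8]
gripper_width: 13.6
gripper_force: 20.0
```

{"method": "servo_tool", "body": {"rows": [[-0.007,-0.0015,0,0,0],[-0.007,-0.0015,0,0,0],[-0.007,-0.0015,0,0,0]]}}

```text
time_s: 7.98
ee_pos: [499.8, 83.8, 37.3]
ee_rot: [179.8, -0.0, 0.1]
force: [-2.8, -9.5, 7.2]
gripper_width: 13.8
gripper_force: 20.0
```

{"method": "servo_tool", "body": {"rows": [[-0.007,-0.0015,0,0,0],[-0.007,-0.0015,0,0,0],[-0.007,-0.0015,0,0,0]]}}

```text
time_s: 8.23
ee_pos: [498.7, 84.0, 37.3]
ee_rot: [179.8, -0.1, 0.1]
force: [-1.1, -9.9, 6.6]
gripper_width: 13.2
gripper_force: 20.0
```

{"method": "servo_tool", "body": {"rows": [[-0.007,-0.0015,0,0,0],[-0.007,-0.0015,0,0,0],[-0.007,-0.0015,0,0,0]]}}

```text
time_s: 8.48
ee_pos: [497.3, 84.3, 37.3]
ee_rot: [179.8, -0.1, 0.1]
force: [-1.0, -10.0, 6.4]
gripper_width: 13.8
gripper_force: 20.0
```

{"method": "servo_tool", "body": {"rows": [[-0.007,-0.0015,0,0,0],[-0.007,-0.0015,0,0,0],[-0.007,-0.0015,0,0,0]]}}

```text
time_s: 8.73
ee_pos: [496.5, 84.5, 37.3]
ee_rot: [179.8, -0.1, 0.1]
force: [0.1, -10.5, 5.0]
gripper_width: 13.3
gripper_force: 20.0
```

{"method": "servo_tool", "body": {"rows": [[-0.007,-0.0015,0,0,0],[-0.007,-0.0015,0,0,0],[-0.007,-0.0015,0,0,0]]}}

```text
time_s: 8.98
ee_pos: [496.3, 84.6, 37.3]
ee_rot: [179.7, -0.3, 0.2]
force: [3.7, -12.6, 3.3]
gripper_width: 13.6
gripper_force: 20.0
```

{"method": "servo_tool", "body": {"rows": [[-0.007,-0.0015,0,0,0],[-0.007,-0.0015,0,0,0],[-0.007,-0.0015,0,0,0]]}}

```text
time_s: 9.23
ee_pos: [495.7, 84.7, 37.3]
ee_rot: [179.7, -0.4, 0.2]
force: [4.2, -12.9, 1.4]
gripper_width: 13.5
gripper_force: 20.0
```

{"method": "servo_tool", "body": {"rows": [[-0.007,-0.0015,0,0,0],[-0.007,-0.0015,0,0,0],[-0.007,-0.0015,0,0,0]]}}

```text
time_s: 9.48
ee_pos: [495.6, 84.8, 37.4]
ee_rot: [179.7, -0.5, 0.2]
force: [6.0, -14.8, -1.1]
gripper_width: 13.6
gripper_force: 20.0
```

{"method": "servo_tool", "body": {"rows": [[0.02,0,0,0,0.4],[0.02,0,0,0,0.4],[0.02,0,0,0,0.4],[0.02,0,0,0,0.4],[-0.08,0,-0.2,0,0.4],[-0.18,0,-0.4,0,0.4],[-0.28,0,-0.6,0,0.4],[-0.38,-0.1,-0.8,0,0.6],[-0.48,-0.2,-0.8,0,0.6],[-0.48,-0.35,-0.8,0,0.6],[-0.48,-0.35,-0.8,0,0.6],[-0.48,-0.35,-0.8,0,0.6]]}}

```text
time_s: 10.48
ee_pos: [394.9, 158.8, 196.2]
ee_rot: [180.0, -0.0, 0.2]
force: [0.5, -0.5, 0.1]
gripper_width: 54.7
gripper_force: 0.0
```

```bash
python3 - <<'E'
from mag import *
print(state()['ee_pos']);I=info('wrist');im=grab('wrist','w3.png');np.save('w3.npy',I[2])
b=proj('wrist',[[520-100,172,83],[512,172,89]],I);print(b)
c=b.mean(0).astype(int);mag(im,I,(c[0]-60,c[0]+60,max(0,c[1]-75),c[1]+75))
E
```

```text
[394.91506286 158.76393712 196.18048424]
[[257.93913364 176.58047896]
 [256.86245114  61.89644832]]
hood 1919.5 [418.6 179.9] [88.3 28.6] 86.7 corners [[401.79998779296875, 136.60000610351562], [430.29998779296875, 135.0], [435.29998779296875, 223.10000610351562], [406.79998779296875, 224.6999969482422]]
  edge 95.17 [422.8 207.8]
  edge 99.03 [422.7 152.5]
hood 3701.0 [488.9 175.8] [51.1 46. ] 84.4 corners [[463.5, 152.60000610351562], [509.29998779296875, 148.10000610351562], [514.2999877929688, 198.89999389648438], [468.5, 203.39999389648438]]
  edge 174.55 [486.1 201.2]
  edge 174.9 [485.2 150.8]
fol 1841.0 [444.1 180.1] [34.  42.3] 84.1 corners [[421.29998779296875, 165.3000030517578], [463.3999938964844, 161.0], [466.8999938964844, 194.8000030517578], [424.79998779296875, 199.10000610351562]]
  edge 174.38 [446.7 196.4]
  edge 174.77 [441.6 163.8]
```

{"method": "servo_tool", "body": {"rows": [[0.02,0.2,0,-0.07,0.6],[0.02,0.4,0,-0.15,0.6],[0.02,0.6,0,-0.23,0.6],[0.02,0.8,0,-0.31,0.6],[0.02,1,0,-0.39,0.6],[0.02,1,0,-0.47,0.6],[0.02,1,0,-0.55,0.6],[0.02,1,0,-0.63,0.6],[0.02,1,0,-0.71,0.6],[0.02,1,0,-0.79,0.6],[0.02,1,0,-0.87,0.6],[0.02,1,0,-0.95,0.6],[0.02,1,0,-1,0.6]]}}

```text
time_s: 11.62
ee_pos: [399.0, -43.3, 195.1]
ee_rot: [-179.9, 0.0, 85.9]
force: [-0.2, 1.0, 0.2]
gripper_width: 54.7
gripper_force: 0.0
```

{"method": "servo_tool", "body": {"rows": [[0,0,0,-0.08,0.6],[0,0,0,-0.16,0.6],[0,0,0,-0.24,0.6],[0,0,0,-0.32,0.6],[0,0,0,-0.4,0.6],[0,0,0,-0.48,0.6],[0,0,0,-0.56,0.6],[0,0,0,-0.64,0.6],[0,0,0,-0.72,0.6],[0,0,0,-0.8,0.6],[0,0,0,-0.88,0.6],[0,0,0,-0.96,0.6],[0,0,0,-1,0.6],[0,0,0,-1,0.6]]}}

```text
time_s: 12.78
ee_pos: [399.0, -43.1, 195.2]
ee_rot: [-180.0, -0.1, 175.6]
force: [-0.4, 0.9, -0.5]
gripper_width: 54.6
gripper_force: 0.0
```

```bash
cat > wc.py <<'E'
from h import *
def wcar(name):
    I=info('wrist');s=state();im=grab('wrist',name);np.save(name+'.npy',I[2])
    print('tcp',s['ee_pos'].round(1),s['ee_rot'].round(1),'t',round(s['time_s'],1))
    hsv=cv2.cvtColor(im,cv2.COLOR_BGR2HSV)
    m=((hsv[:,:,2]>150)&(hsv[:,:,1]<40)).astype(np.uint8)
    m=cv2.morphologyEx(m,cv2.MORPH_OPEN,np.ones((7,7)))
    for c in cv2.findContours(m,cv2.RETR_EXTERNAL,cv2.CHAIN_APPROX_NONE)[0]:
        if cv2.contourArea(c)<1000: continue
        P=onz('wrist',c.reshape(-1,2),10,I);(cx,cy),(w,h),a=cv2.minAreaRect(P[:,:2].astype(np.float32))
        if max(w,h)>110 or min(w,h)<25: continue
        if w<h:a+=90
        print('car',round(cx,1),round(cy,1),'ang',round((a+90)%180-90,1),round(max(w,h),1),round(min(w,h),1))
    return im
if __name__=='__main__':
    import sys;im=wcar(sys.argv[1]);cv2.imwrite('pics/v_'+sys.argv[1],cv2.resize(im,(700,525)))
E
python3 wc.py w4.png
```

```text
tcp [399.  -43.1 195.2] [-1.800e+02 -1.000e-01  1.756e+02] t 12.8
car 453.0 129.1 ang 85.5 103.4 82.9
car 398.8 -319.3 ang -3.2 91.6 85.5
car 353.4 67.8 ang 85.8 65.2 36.5
car 308.8 -11.6 ang 12.2 61.5 48.1
car 283.1 203.0 ang 0.6 101.5 64.9
car 281.7 114.2 ang -3.8 108.8 90.1
```

View pics/v_w4.png

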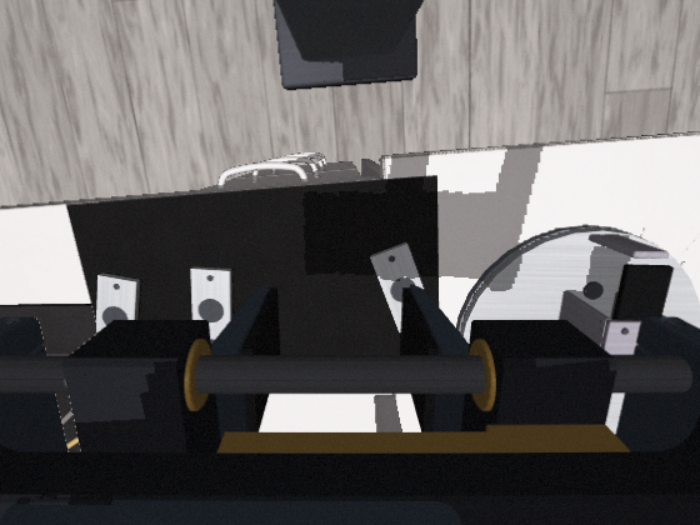

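{"method": "servo_tool", "body": {"rows": [[-0.16,0.16,0.1,-0.08,0.6],[-0.33,0.319,0.25,-0.16,0.6],[-0.33,0.319,0.4,-0.239,0.6],[-0.33,0.319,0.6,-0.239,0.6],[-0.33,0.319,0.8,-0.239,0.6],[-0.33,0.319,0.9,-0.239,0.6],[-0.33,0.319,0.957,-0.239,0.6],[-0.33,0.319,0.957,-0.239,0.6],[-0.33,0.319,0.957,-0.239,0],[-0.33,0.319,0.957,-0.239,0],[-0.33,0.319,0.957,-0.239,0],[-0.33,0.319,0.957,-0.239,0],[-0.33,0.319,0.957,-0.239,0],[-0.33,0.319,0.957,-0.239,0]], "force": 15}}

```text
time_s: 14.0
ee_pos: [470.3, 16.3, 4.5]
ee_rot: [-180.0, -0.0, -162.9]
force: [0.2, 0.3, -0.3]
gripper_width: 35.7
gripper_force: 15.0
```

{"method": "servo_tool", "body": {"rows": [[0,0,-0.2,0,0],[0,0,-0.4,0,0],[0,0.1,-0.58,0,0],[-0.03,0.28,-0.58,0.08,0],[-0.06,0.46,-0.58,0.16,0],[-0.08,0.64,-0.58,0.251,0],[-0.0825,0.829,-0.58,0.251,0],[-0.0825,0.829,-0.58,0.251,0],[-0.0825,0.829,-0.58,0.251,0],[-0.0825,0.829,-0.58,0.251,0]]}}

```text
time_s: 14.83
ee_pos: [437.1, 179.5, 120.4]
ee_rot: [-180.0, -0.0, 174.6]
force: [-0.0, -0.8, -0.8]
gripper_width: 36.0
gripper_force: 15.0
```

```bash
python3 - <<'E'
from h import *
s=state();print(s['ee_pos'],s['ee_rot'],s['force']);I=info('wrist');im=grab('wrist','w5.png');np.save('w5.npy',I[2])
cv2.imwrite('pics/w5v.png',cv2.resize(im[100:420],(800,457)))
E
```

```text
[437.09838989 179.47565311 120.41990764] [-1.79954294e+02 -4.64151740e-03  1.74630215e+02] [-0.04122163 -0.79151948 -0.7580982 ]
```

View pics/w5v.png

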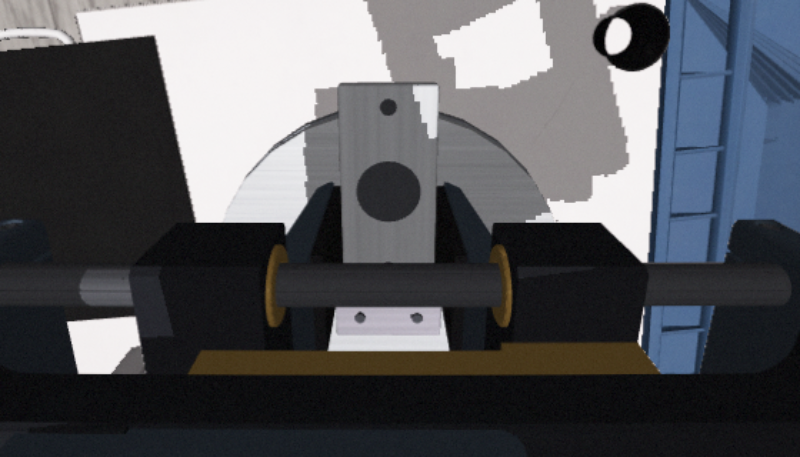

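```bash
python3 - <<'E'
from h import *
K,d,_=info('wrist');I=(K,d,np.load('w5.npy'));T=np.array([437.1,179.5])
a=np.radians(174.6);u=np.array([np.cos(a),np.sin(a)]);v=np.array([-u[1],u[0]])
def at(px,py,z):
    p=onz('wrist',[[(px+.5)*.7-.5,100+(py+.5)*.7-.5]],z,I)[0];q=p[:2]-T;print(p.round(1),'u',(q@u).round(1),'v',(q@v).round(1))
at(388,83,125.9);at(388,191,125.9)
at(338,309,89);at(440,309,89);at(338,334,89);at(440,334,89)
print(proj('wrist',[list(T+s*u)+[125.9] for s in (15,55,0)],I))
E
```

```text
[381.6 185.8 125.9] u 55.8 v -1.1
[421.8 182.1 125.9] u 15.5 v -1.1
[495.1 150.3  89. ] u -60.5 v 23.6
[499.8 200.5  89. ] u -60.4 v -26.8
[509.5 148.5  89. ] u -75.0 v 24.1
[514.2 199.6  89. ] u -74.9 v -27.3
[[269.3805822  234.36083652]
 [269.30067043 159.5429459 ]
 [269.40879543 260.06386743]]
```

{"method": "servo_tool", "body": {"rows": [[0,0,0.1,0,0],[0,0,0.16,0,0],[0,0,0.18,0,0],[0,0,0.185,0,0],[0,0,0.19,0,0],[0,0,0.195,0,0],[0,0,0.2,0,0],[0,0,0.2,0,0]]}}

```text
time_s: 15.55
ee_pos: [437.7, 178.5, 82.1]
ee_rot: [-179.9, 0.1, 174.5]
force: [-2.4, -3.1, 9.5]
gripper_width: 36.0
gripper_force: 15.0
```

{"method": "servo_tool", "body": {"rows": [[0,0,0.005,0,0],[0,0,0.01,0,0],[0,0,0.015,0,0],[0,0,0.015,0,0]]}}

```text
time_s: 15.88
ee_pos: [438.2, 178.5, 79.4]
ee_rot: [-179.9, 0.1, 174.5]
force: [-2.8, -4.3, 11.4]
gripper_width: 36.0
gripper_force: 15.0
```

```bash
python3 - <<'E'
from h import *
s=state();print(s['ee_pos'],s['ee_rot'],s['force'],s['torque']);I=info('wrist');im=grab('wrist','w6.png');np.save('w6.npy',I[2])
cv2.imwrite('pics/w6v.png',cv2.resize(im[130:340,180:360],(514,600)))
E
```

```text
[438.22946467 178.53989947  79.44203225] [-1.79948912e+02  1.33236719e-01  1.74542929e+02] [-2.76255941 -4.28325101 11.43608496] [-0.72501634  0.30172649  0.03838919]
```

View pics/w6v.png

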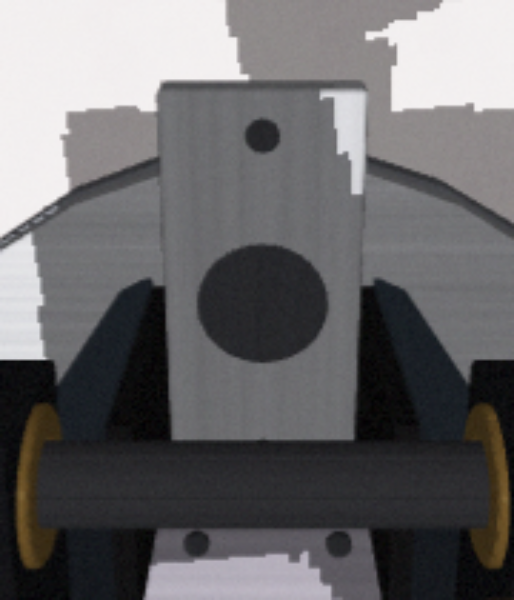

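{"method": "servo_tool", "body": {"rows": [[0,0,0.005,0,0],[0,0,0.01,0,0],[0,0,0.015,0,0],[0,0,0.015,0,0]]}}

```text
time_s: 16.27
ee_pos: [438.6, 178.6, 76.6]
ee_rot: [-180.0, 0.2, 174.6]
force: [-1.7, -3.9, 11.0]
gripper_width: 35.5
gripper_force: 15.0
```

```bash
cat > tilt.py <<'E'
from h import *
from scipy.optimize import least_squares
def tilt(name):
    s=state();I=info('wrist');im=grab('wrist',name);g=cv2.cvtColor(im,cv2.COLOR_BGR2GRAY)
    T=s['ee_pos'];a=np.radians(s['ee_rot'][2]);u=np.array([np.cos(a),np.sin(a),0])
    print('tcp',T.round(1),'F',s['force'].round(1),'t',s['time_s'])
    np.save(name+'.npy',I[2]);return im,I,T,u
def solve(I,T,u,mid,end):
    # hub centre & outer end-edge middle (pixels, full image), top face; unknown offset c, height h, tilt
    def f(p):
        c,h,th=p;w=np.array([0,0,1.])
        A=T+u*(c-4*np.sin(th))+w*(h+4*np.cos(th));B=A+40*(u*np.cos(th)+w*np.sin(th))
        P=proj('wrist',[A,B],I);return [P[0,1]-mid,P[1,1]-end,(h-1.5)*.3]
    r=least_squares(f,[15,1.5,.1]);print('off',r.x[0].round(1),'h',r.x[1].round(1),'tilt deg',np.degrees(r.x[2]).round(1))
E
python3 - <<'E'
from tilt import *
im,I,T,u=tilt('w7.png')
# hub: dark ellipse
def hub(im):
    g=cv2.cvtColor(im,cv2.COLOR_BGR2GRAY)[160:290,235:305];m=(g<75).astype(np.uint8)
    n,l,st,ce=cv2.connectedComponentsWithStats(m);
    for i in range(1,n):
        if 300<st[i,4]<3000: print(st[i],ce[i]+[235,160])
hub(im);hub(cv2.imread('pics/w6.png'));hub(cv2.imread('pics/w5.png'))
for n in ('w5','w6','w7'):
    g=cv2.cvtColor(cv2.imread(f'pics/{n}.png'),cv2.COLOR_BGR2GRAY).astype(int);print(n,g[150:175,262].tolist())
    r=g[168];print([ (i,int(r[i+1]-r[i])) for i in range(210,330) if abs(r[i+1]-r[i])>12])
E
```

```text
tcp [438.6 178.6  76.6] F [-1.7 -3.9 11. ] t 16.2667
[  14   58   46   41 1480] [271.57297297 237.75472973]
[  0  70  70  60 622] [259.94051447 278.2829582 ]
[  14   55   46   42 1495] [271.52107023 235.75652174]
[  0  70  70  60 650] [259.50153846 277.25076923]
[  15   53   44   42 1479] [271.54969574 233.65111562]
[  0  70  70  60 685] [259.18978102 275.94890511]
w5 [244, 244, 244, 244, 244, 245, 244, 181, 82, 96, 111, 117, 118, 119, 120, 118, 121, 118, 118, 119, 117, 120, 118, 119, 118]
[(220, -69), (221, -32), (235, -30), (289, 101), (305, -30), (306, -68), (307, 15)]
w6 [241, 241, 241, 241, 240, 241, 241, 240, 136, 80, 77, 96, 110, 110, 110, 109, 111, 108, 110, 112, 111, 112, 110, 110, 111]
[(210, -28), (228, 86), (233, -24), (234, -84), (235, -24), (296, 94), (306, -22), (307, -55), (316, 95), (320, -67), (321, -19)]
w7 [241, 241, 242, 241, 242, 240, 241, 241, 241, 220, 91, 82, 82, 86, 111, 108, 108, 103, 108, 105, 108, 109, 109, 109, 108]
[(219, -13), (224, 93), (232, -54), (233, -74), (291, 90), (292, 13), (307, -14), (308, -39), (309, -16), (317, 93), (322, -69), (323, -20)]
```

```bash
python3 - <<'E'
from tilt import *
K,d,_=info('wrist');a=np.radians(174.6);u=np.array([np.cos(a),np.sin(a),0])
for n,T,m,e in (('w5.npy',[437.1,179.5,120.4],233.65,159),('w6.npy',[438.2,178.5,79.4],235.76,160.7),('w7.png.npy',[438.6,178.6,76.6],237.75,163)):
    solve((K,d,np.load(n)),np.array(T),u,m,e)
E
```

```text
off 15.5 h 1.5 tilt deg 1.3
off 14.0 h 1.5 tilt deg -2.9
off 12.9 h 1.5 tilt deg -2.2
```

```bash
cat >> tilt.py <<'E'
def edges(im):
    g=cv2.GaussianBlur(cv2.cvtColor(im,cv2.COLOR_BGR2GRAY),(3,3),0).astype(int);out=[]
    b=im.astype(int)
    for r in range(168,232,2):
        d=np.diff(g[r]);L=d[222:252];R=d[292:326]
        i=222+np.argmax(np.abs(L));j=292+np.argmax(np.abs(R));out.append((r,i+.5,j+.5))
    return np.array(out)
def fit(im,I,T,u,mid,end,verbose=1):
    E=edges(im);w=np.array([0,0,1.]);v=np.cross(w,u)
    # drop outliers of width vs row
    W=np.abs(E[:,2]-E[:,1]);p=np.polyfit(E[:,0],W,1)
    for _ in range(3):
        k=np.abs(W-np.polyval(p,E[:,0]))<max(1.,1.5*np.median(np.abs(W-np.polyval(p,E[:,0]))));p=np.polyfit(E[k,0],W[k],1)
    E=E[k]
    def f(q):
        c,h,th=q;n=np.array([-np.sin(th)*u[0],-np.sin(th)*u[1],np.cos(th)]);a=np.cos(th)*u+np.sin(th)*w
        O=T+u*c+w*h+4*n
        P=proj('wrist',[O,O+40*a],I);res=[(P[0,1]-mid),(P[1,1]-end)]
        s=np.linspace(-5,40,20)
        l=proj('wrist',O+np.outer(s,a)+18*v,I);r=proj('wrist',O+np.outer(s,a)-18*v,I)
        wm=np.abs(np.interp(E[:,0],l[::-1,1],l[::-1,0])-np.interp(E[:,0],r[::-1,1],r[::-1,0]))
        return np.r_[res,(wm-np.abs(E[:,2]-E[:,1]))*.5]
    r=least_squares(f,[15,1.5,.05],loss='soft_l1');print(len(E),'off',r.x[0].round(1),'h',r.x[1].round(1),'tilt',np.degrees(r.x[2]).round(1),'cost',r.cost.round(2))
E
python3 - <<'E'
from tilt import *
K,d,_=info('wrist');a=np.radians(174.6);u=np.array([np.cos(a),np.sin(a),0])
for n,i,T,m,e in (('w5.npy','w5',[437.1,179.5,120.4],233.65,159),('w6.npy','w6',[438.2,178.5,79.4],235.76,160.7),('w7.png.npy','w7',[438.6,178.6,76.6],237.75,163)):
    fit(cv2.imread(f'pics/{i}.png'),(K,d,np.load(n)),np.array(T),u,m,e)
E
```

```text
21 off 14.8 h -0.7 tilt -0.2 cost 11.92
20 off 16.1 h 12.1 tilt -39.6 cost 17.27
21 off 16.0 h 14.6 tilt -40.1 cost 13.78
```

```bash
python3 - <<'E'
from tilt import *
for n in ('w5','w6','w7'):
    im=cv2.imread(f'pics/{n}.png');g=cv2.cvtColor(im,cv2.COLOR_BGR2GRAY).astype(int)
    for r in (172,190,205,220,228):
        a=g[r-1:r+2].mean(0);d=np.diff(a);print(n,r,[(i,int(d[i])) for i in range(225,320) if abs(d[i])>9 and not 245<i<285])
im=cv2.imread('pics/w7.png');cv2.imwrite('pics/w7v.png',cv2.resize(im[140:300,200:344],(540,600),interpolation=cv2.INTER_CUBIC))
E
```

```text
w5 172 [(235, -36), (237, 9), (293, 101), (305, -40), (306, -40)]
w5 190 [(236, -15), (237, 9), (298, 102), (304, -24), (305, -72)]
w5 205 [(236, -18), (238, 10), (306, 17)]
w5 220 [(238, 9), (287, 17), (288, 34), (289, 18), (305, 14)]
w5 228 [(225, -12), (226, -12), (227, -15), (228, -14), (229, -9), (232, 37), (233, 29), (237, -15), (238, 10), (292, 32), (293, 40), (304, -12), (305, 19), (309, -24), (310, -38), (313, 14), (314, 13), (315, 14), (316, 13)]
w6 172 [(234, -31), (296, 95), (297, 11), (306, -29), (307, -64), (308, 11)]
w6 190 [(235, 22), (236, 15), (302, 91), (303, 9), (305, -15), (306, -42), (307, -52), (308, -12)]
w6 205 [(235, -18), (237, 11), (307, 15)]
w6 220 [(236, -15), (285, 21), (286, 22), (288, 10), (305, -14), (306, 19)]
w6 228 [(225, -13), (227, -15), (228, -14), (232, 39), (233, 27), (236, -16), (292, 42), (293, 17), (305, -10), (306, 21), (309, -18), (310, -41), (311, -9), (313, 11), (314, 18), (315, 10), (316, 14)]
w7 172 [(232, -24), (233, -14), (296, 90), (297, 9), (307, -21), (308, -62), (309, 11)]
w7 190 [(234, 25), (235, 17), (302, 90), (306, -14), (307, -42), (308, -54), (309, -13)]
w7 205 [(234, -16), (236, 11), (308, 12)]
w7 220 [(235, -17), (307, 19)]
w7 228 [(225, -13), (226, -11), (227, -15), (228, -10), (230, -10), (232, 47), (233, 22), (235, -19), (290, 10), (291, 41), (292, 16), (306, 13), (309, -20), (310, -41), (313, 14), (314, 15), (315, 13), (316, 13), (317, 9)]
```

View pics/w7v.png

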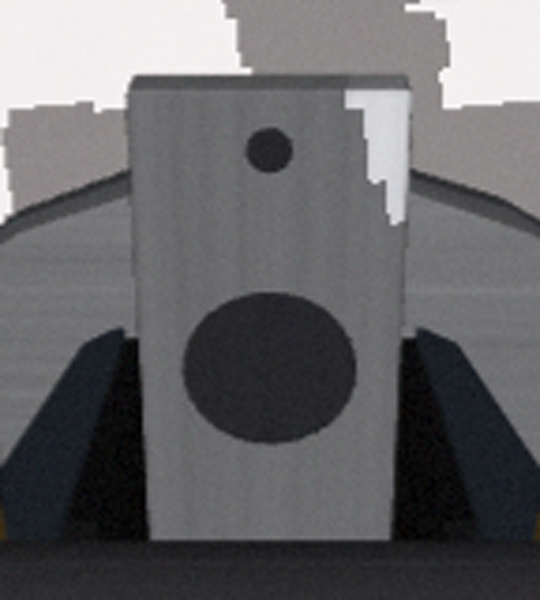

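{"method": "servo_tool", "body": {"rows": [[0,0,-0.1,0,0],[0,0,-0.15,0,0],[-0.1,-0.01,-0.16,0,0],[-0.25,-0.03,-0.16,0,0],[-0.4,-0.03,-0.16,0,0],[-0.55,-0.03,-0.16,0,0],[-0.61,-0.03,-0.16,0,0],[-0.61,-0.03,-0.12,0,0],[-0.61,-0.03,-0.06,0,0],[-0.61,-0.03,-0.04,0,0],[-0.61,-0.03,-0.04,0,0]], "force": 10}}

```text
time_s: 17.23
ee_pos: [556.5, 161.6, 81.3]
ee_rot: [-179.9, -0.2, 174.5]
force: [-0.2, 0.7, -0.0]
gripper_width: 36.0
gripper_force: 10.0
```

{"method": "servo_tool", "body": {"rows": [[0,0,0.01,0,0],[0,0,0.02,0,0],[0,0,0.02,0,0]]}}

```text
time_s: 17.48
ee_pos: [557.8, 162.2, 78.9]
ee_rot: [180.0, 0.0, 174.5]
force: [-0.3, -0.5, 1.0]
gripper_width: 35.7
gripper_force: 10.0
```

{"method": "servo_tool", "body": {"rows": [[0,0,0.01,0,0],[0,0,0.02,0,0],[0,0,0.02,0,0]]}}

```text
time_s: 17.73
ee_pos: [558.2, 162.2, 74.5]
ee_rot: [180.0, 0.0, 174.5]
force: [0.3, -0.3, 2.1]
gripper_width: 36.0
gripper_force: 10.0
```

```bash
python3 - <<'E'
from tilt import *
im,I,T,u=tilt('w8.png');cv2.imwrite('pics/w8v.png',cv2.resize(im[110:410,130:430],(600,600),interpolation=cv2.INTER_CUBIC))
E
```

```text
tcp [558.2 162.2  74.5] F [ 0.3 -0.3  2.1] t 17.7333
```

View pics/w8v.png

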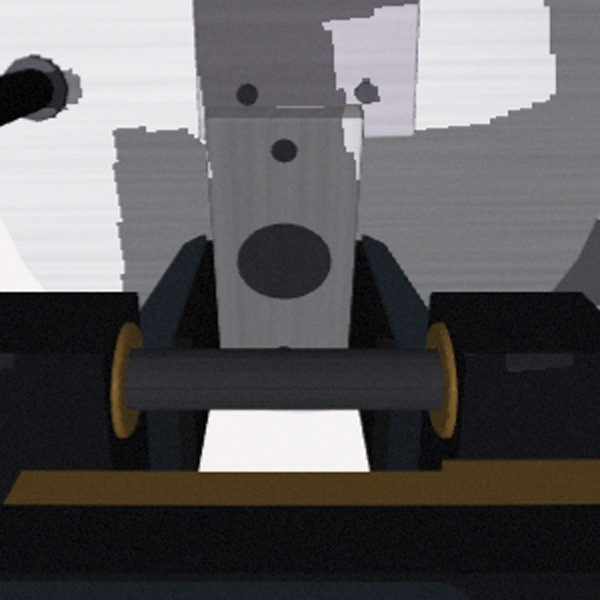

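{"method": "servo_tool", "body": {"rows": [[0,0,-0.08,0,0],[0,0,-0.17,0,0],[0.1,0,-0.17,0,0],[0.25,0.01,-0.17,0,0],[0.4,0.028,-0.17,0,0],[0.55,0.028,-0.17,0,0],[0.615,0.028,-0.17,0,0],[0.615,0.028,-0.17,0,0],[0.615,0.028,-0.17,0,0]], "force": 45}}

```text
time_s: 18.53
ee_pos: [437.0, 179.7, 108.9]
ee_rot: [180.0, 0.1, 174.6]
force: [0.8, -0.0, -0.8]
gripper_width: 35.5
gripper_force: 45.0
```

```bash
python3 - <<'E'
from tilt import *
im,I,T,u=tilt('w9.png');cv2.imwrite('pics/w9v.png',cv2.resize(im[140:300,200:344],(540,600),interpolation=cv2.INTER_CUBIC))
for n in ('w8','w9'):
    g=cv2.cvtColor(cv2.imread(f'pics/{n}.png'),cv2.COLOR_BGR2GRAY).astype(int)
    print(g[145:185,262].tolist())
    for r in (176,190,220,228):
        a=g[r-1:r+2].mean(0);d=np.diff(a);print(n,r,[(i,int(d[i])) for i in range(225,320) if abs(d[i])>9 and not 245<i<285])
E
```

```text
tcp [437.  179.7 108.9] F [ 0.8 -0.  -0.8] t 18.5333
[95, 93, 98, 94, 96, 93, 96, 96, 97, 100, 94, 96, 94, 94, 96, 96, 95, 99, 91, 87, 88, 91, 90, 93, 110, 115, 108, 111, 109, 108, 111, 115, 111, 110, 110, 106, 109, 107, 109, 112]
w8 176 [(226, 31), (228, -45), (229, -11), (230, 22), (231, -51), (232, -37), (301, 92), (302, 10), (309, -26), (310, -76), (311, 77)]
w8 190 [(233, 15), (234, -11), (306, 30), (307, 62), (308, -19), (309, -63)]
w8 220 [(234, -25), (236, 9), (308, 21)]
w8 228 [(225, -10), (226, -13), (227, -15), (228, -14), (229, -10), (232, 50), (233, 18), (235, -17), (289, 23), (290, 29), (307, 18), (309, -20), (310, -44), (311, -9), (313, 14), (314, 13), (315, 16), (316, 14)]
[244, 244, 244, 243, 243, 244, 242, 243, 244, 243, 243, 243, 243, 242, 244, 243, 243, 244, 112, 82, 86, 91, 90, 95, 114, 107, 106, 106, 106, 107, 110, 110, 108, 109, 110, 107, 107, 106, 106, 109]
w9 176 [(231, -32), (232, -12), (288, 85), (309, -30), (310, -56), (311, 18)]
w9 190 [(232, -19), (234, 9), (290, 28), (294, 60), (308, -30), (309, -65), (310, 11)]
w9 220 [(234, -18), (308, 20)]
w9 228 [(225, -13), (227, -21), (229, -11), (230, -12), (232, 22), (233, 39), (235, -15), (289, 24), (290, 24), (307, 17), (309, -42), (310, -25), (313, 11), (314, 15), (315, 12), (316, 12)]
```

{"method": "servo_tool", "body": {"rows": [[0,0,0.08,0,0],[0,0,0.12,0,0],[0,0,0.14,0,0],[0,0,0.16,0,0],[0,0,0.17,0,0],[0,0,0.178,0,0],[0,0,0.178,0,0]]}}

```text
time_s: 19.17
ee_pos: [437.5, 179.6, 74.3]
ee_rot: [180.0, 0.1, 174.5]
force: [-0.4, -0.8, 10.0]
gripper_width: 35.3
gripper_force: 45.0
```

{"method": "servo_tool", "body": {"rows": [[-0.01,0,0,0,0],[-0.02,0,0,0,0],[-0.025,0,0,0,0],[-0.025,0,0,0,0]]}}

```text
time_s: 19.5
ee_pos: [441.2, 179.0, 73.3]
ee_rot: [180.0, -0.0, 174.5]
force: [-1.9, 0.5, 6.1]
gripper_width: 35.3
gripper_force: 45.0
```

{"method": "servo_tool", "body": {"rows": [[-0.01,0,0,0,0],[-0.02,0,0,0,0],[-0.025,0,0,0,0],[-0.025,0,0,0,0]]}}

```text
time_s: 19.83
ee_pos: [446.4, 178.4, 72.8]
ee_rot: [-180.0, -0.0, 174.5]
force: [-0.7, 0.1, 2.3]
gripper_width: 35.7
gripper_force: 45.0
```

{"method": "servo_tool", "body": {"rows": [[-0.008,0,0,0,0],[-0.008,0,0,0,0],[-0.008,0,0,0,0.5],[-0.008,0,0,0,0.55],[-0.008,0,0,0,0.55],[-0.008,0,0,0,0.55],[-0.008,0,0,0,0.55],[-0.008,0,-0.1,0,0.55],[-0.008,0,-0.25,0,0.55],[-0.008,0,-0.25,0,0.55]]}}

```text
time_s: 20.67
ee_pos: [451.2, 179.5, 127.3]
ee_rot: [179.8, 0.5, 174.5]
force: [0.7, 0.4, 1.8]
gripper_width: 50.0
gripper_force: 0.0
```

```bash
python3 - <<'E'
from tilt import *
im,I,T,u=tilt('w10.png');cv2.imwrite('pics/w10v.png',cv2.resize(im[110:410,130:430],(600,600),interpolation=cv2.INTER_CUBIC))
E
```

```text
tcp [451.2 179.5 127.3] F [0.7 0.4 1.8] t 20.6667
```

View pics/w10v.png

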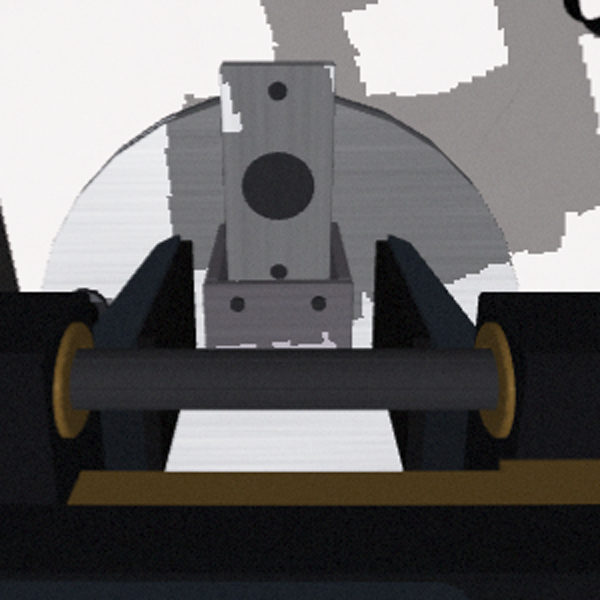

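{"method": "servo_tool", "body": {"rows": [[0.15,0,0,0,0],[0.3,0,0,0,0],[0.409,0,0,0,0],[0.409,0,0.05,0,0],[0.409,0,0.12,0,0],[0.409,0,0.18,0,0],[0.409,0,0.197,0,0],[0.409,0,0.197,0,0],[0.409,0,0.197,0,0],[0.409,0,0.197,0,0]]}}

```text
time_s: 21.55
ee_pos: [366.9, 186.2, 83.9]
ee_rot: [180.0, 0.0, 174.5]
force: [-1.1, 0.2, 0.1]
gripper_width: 0.7
gripper_force: 0.0
```

{"method": "servo_tool", "body": {"rows": [[-0.02,0,0,0,0],[-0.04,0,0,0,0],[-0.05,0,0,0,0],[-0.05,0,0,0,0]]}}

```text
time_s: 21.88
ee_pos: [376.2, 185.0, 83.5]
ee_rot: [-180.0, -0.1, 174.5]
force: [-2.8, -0.0, 1.3]
gripper_width: 0.4
gripper_force: 1.1
```

{"method": "servo_tool", "body": {"rows": [[-0.02,0,0,0,0],[-0.04,0,0,0,0],[-0.05,0,0,0,0],[-0.05,0,0,0,0]]}}

```text
time_s: 22.22
ee_pos: [386.8, 184.1, 83.4]
ee_rot: [-180.0, 0.0, 174.5]
force: [-1.7, 0.8, 0.2]
gripper_width: 0.1
gripper_force: 0.8
```

{"method": "servo_tool", "body": {"rows": [[-0.02,0,0,0,0],[-0.04,0,0,0,0],[-0.05,0,0,0,0],[-0.05,0,0,0,0]]}}

```text
time_s: 22.55
ee_pos: [396.8, 183.2, 83.4]
ee_rot: [-180.0, 0.0, 174.5]
force: [-3.1, 0.6, -1.5]
gripper_width: 0.2
gripper_force: 1.0
```

{"method": "servo_tool", "body": {"rows": [[-0.01,0,0,0,0],[-0.02,0,0,0,0],[-0.03,0,0,0,0],[-0.03,0,0,0,0]]}}

```text
time_s: 22.88
ee_pos: [402.4, 182.6, 83.4]
ee_rot: [-180.0, -0.0, 174.5]
force: [-2.6, 0.2, -0.4]
gripper_width: 0.6
gripper_force: 1.6
```

{"method": "servo_tool", "body": {"rows": [[-0.008,0,0,0,0],[-0.014,0,0,0,0],[-0.014,0,0,0,0]]}}

```text
time_s: 23.13
ee_pos: [405.1, 182.3, 83.5]
ee_rot: [-180.0, -0.0, 174.5]
force: [-4.4, -1.1, -2.2]
gripper_width: 0.7
gripper_force: 1.8
```

{"method": "servo_tool", "body": {"rows": [[-0.006,0,0,0,0],[-0.01,0,0,0,0],[-0.01,0,0,0,0],[-0.01,0,0,0,0]]}}

```text
time_s: 23.47
ee_pos: [407.0, 182.1, 83.5]
ee_rot: [-180.0, -0.0, 174.5]
force: [-3.8, -0.5, -2.0]
gripper_width: 0.3
gripper_force: 2.0
```

{"method": "servo_tool", "body": {"rows": [[-0.006,0,0,0,0],[-0.01,0,0,0,0],[-0.01,0,0,0,0],[-0.01,0,0,0,0]]}}

```text
time_s: 23.8
ee_pos: [409.1, 182.0, 83.5]
ee_rot: [-180.0, 0.0, 174.5]
force: [-4.2, 0.5, -2.1]
gripper_width: 0.5
gripper_force: 1.9
```

{"method": "servo_tool", "body": {"rows": [[-0.006,0,0,0,0],[-0.01,0,0,0,0],[-0.01,0,0,0,0],[-0.01,0,0,0,0]]}}

```text
time_s: 24.13
ee_pos: [410.3, 181.7, 83.3]
ee_rot: [-180.0, -0.1, 174.5]
force: [-6.3, 1.1, -2.3]
gripper_width: 0.4
gripper_force: 2.8
```

{"method": "servo_tool", "body": {"rows": [[0.04,0,0,0,0],[0.04,0,-0.08,0,0],[-0.05,0,-0.09,0,0],[-0.15,0,-0.09,0,0],[-0.15,0,-0.06,0,0],[-0.15,0,-0.03,0,0],[-0.15,0,-0.01,0,0],[-0.15,0,-0.003,0,0],[-0.15,0,-0.003,0,0]]}}

```text
time_s: 24.88
ee_pos: [440.1, 178.7, 83.7]
ee_rot: [-180.0, -0.0, 174.6]
force: [-0.1, -0.0, 1.7]
gripper_width: 0.5
gripper_force: 0.9
```

{"method": "servo_tool", "body": {"rows": [[0,0,0.007,0,0],[0,0,0.013,0,0],[0,0,0.013,0,0],[0,0,0.013,0,0]]}}

```text
time_s: 25.22
ee_pos: [440.5, 179.0, 81.5]
ee_rot: [-180.0, -0.0, 174.5]
force: [-1.3, -0.5, 1.5]
gripper_width: 0.4
gripper_force: 0.9
```

{"method": "servo_tool", "body": {"rows": [[0,0,-0.1,0,0],[0,0,-0.25,0,0.5],[-0.05,0,-0.28,0,0.5],[-0.05,0,-0.28,0,0.5],[-0.05,0,-0.28,0,0.5]]}}

```text
time_s: 25.63
ee_pos: [451.0, 178.0, 137.5]
ee_rot: [180.0, 0.0, 174.5]
force: [-0.8, -0.8, 0.4]
gripper_width: 24.3
gripper_force: 0.0
```

```bash
cat > prof.py <<'E'
from tilt import *
import sys
def prof(name):
    im,I,T,u=tilt(name);g=cv2.cvtColor(im,cv2.COLOR_BGR2GRAY)
    Pk=np.array([463.2,178.3,84]);a=np.radians(174.5);u=np.array([np.cos(a),np.sin(a),0]);v=np.array([-u[1],u[0],0])
    xs=np.arange(-6,62,2.)
    for off in (-9,-5,5,9):
        p=proj('wrist',Pk+np.outer(xs,u)+off*v,I);q=cv2.remap(g,p[:,0].astype(np.float32)[None],p[:,1].astype(np.float32)[None],cv2.INTER_LINEAR)[0]
        print(off,' '.join(f'{int(x)}:{b}' for x,b in zip(xs,q)))
    for x0 in (20,32):
        ys=np.arange(-24,25,2.);p=proj('wrist',Pk+x0*u+np.outer(ys,v),I);q=cv2.remap(g,p[:,0].astype(np.float32)[None],p[:,1].astype(np.float32)[None],cv2.INTER_LINEAR)[0]
        print('across',x0,' '.join(f'{int(x)}:{b}' for x,b in zip(ys,q)))
prof(sys.argv[1])
E
python3 prof.py w11.png; python3 -c "
from m import *
print(carriers())"
```

```text
tcp [451.  178.  137.5] F [-0.8 -0.8  0.4] t 25.6333
-9 -6:92 -4:65 -2:41 0:40 2:48 4:103 6:112 8:114 10:114 12:113 14:113 16:113 18:112 20:114 22:116 24:114 26:114 28:114 30:114 32:115 34:115 36:102 38:53 40:6 42:104 44:125 46:91 48:101 50:85 52:61 54:60 56:75 58:119 60:78
-5 -6:93 -4:60 -2:40 0:40 2:41 4:41 6:44 8:114 10:115 12:117 14:116 16:116 18:115 20:118 22:115 24:119 26:115 28:115 30:114 32:117 34:118 36:106 38:52 40:15 42:112 44:125 46:89 48:101 50:80 52:60 54:61 56:60 58:94 60:91
5 -6:92 -4:58 -2:43 0:40 2:38 4:37 6:38 8:99 10:112 12:112 14:112 16:114 18:116 20:114 22:112 24:112 26:115 28:114 30:114 32:117 34:114 36:103 38:52 40:11 42:113 44:111 46:89 48:99 50:78 52:61 54:64 56:63 58:193 60:130
9 -6:91 -4:60 -2:40 0:42 2:43 4:45 6:114 8:114 10:112 12:112 14:111 16:113 18:111 20:113 22:114 24:111 26:113 28:114 30:114 32:113 34:113 36:104 38:53 40:10 42:121 44:112 46:95 48:106 50:75 52:65 54:66 56:64 58:195 60:89
across 20 -24:118 -22:119 -20:120 -18:115 -16:113 -14:117 -12:116 -10:117 -8:114 -6:117 -4:113 -2:115 0:116 2:116 4:112 6:116 8:113 10:112 12:112 14:114 16:118 18:115 20:117 22:118 24:115
across 32 -24:118 -22:119 -20:119 -18:117 -16:114 -14:120 -12:117 -10:119 -8:113 -6:119 -4:114 -2:117 0:111 2:110 4:115 6:118 8:116 10:116 12:112 14:117 16:122 18:109 20:116 22:118 24:116
[(460.6, -168.6, -8.4, 80, 38)]
```

```bash
python3 - <<'E'
from h import *
def tri(a,b):
    o1,D1=rays('top',[np.array(a)*.7]);o2,D2=rays('scene',[np.array(b)*.7])
    A=np.c_[D1[0],-D2[0]];t=np.linalg.lstsq(A,o2-o1,rcond=None)[0];p,q=o1+D1[0]*t[0],o2+D2[0]*t[1];print(((p+q)/2).round(0),np.linalg.norm(p-q).round(1))
tri((490,258),(440,292));tri((750,362),(522,582));tri((785,335),(548,555))
# carrier C in top: region mask with higher threshold
im=grab('top');I=info('top');hsv=cv2.cvtColor(im,cv2.COLOR_BGR2HSV)
p=proj('top',[[460,-250,10]],I)[0].astype(int);print(p)
m=np.zeros(im.shape[:2],np.uint8);s=(slice(p[1]-25,p[1]+25),slice(p[0]-30,p[0]+30))
m[s]=(hsv[s][:,:,2]>110);m=cv2.morphologyEx(m,cv2.MORPH_OPEN,np.ones((9,9)))
for c in cv2.findContours(m,cv2.RETR_EXTERNAL,cv2.CHAIN_APPROX_NONE)[0]:
    P=onz('top',c.reshape(-1,2),10,I);print(len(c),cv2.minAreaRect(P[:,:2].astype(np.float32)))
E
```

```text
[614. -98. 339.] 4.3
[ 463. -545.  213.] 7.2
[ 494. -548.  303.] 11.8
[379 262]
69 ((420.46429443359375, -306.12493896484375), (45.61201858520508, 55.07497787475586), 86.68026733398438)
38 ((437.7110290527344, -254.45993041992188), (32.43828201293945, 25.311290740966797), 89.76876068115234)
34 ((484.7260437011719, -176.56005859375), (26.613149642944336, 22.831623077392578), 89.80026245117188)
39 ((485.8607177734375, -265.4866638183594), (32.746177673339844, 25.722522735595703), 89.79931640625)
```

{"method": "servo_tool", "body": {"rows": [[0,-0.2,0,0,0.6],[0,-0.4,0,0,0.6],[0,-0.6,0,0,0.6],[0,-0.8,0,0,0.6],[0,-1,0,0,0.6],[0,-1,0,0,0.6]], "force": 20}}

```text
time_s: 26.28
ee_pos: [429.9, -26.4, 136.7]
ee_rot: [-179.8, -0.1, 174.2]
force: [-0.4, 0.6, -1.0]
gripper_width: 54.5
gripper_force: 0.0
```

{"method": "servo_tool", "body": {"rows": [[0,-0.2,0,0.03,0.6],[0,-0.4,0,0.032,0.6],[-0.05,-0.6,0,0.032,0.6],[-0.2,-0.72,0,0.032,0.6],[-0.298,-0.72,0.1,0.032,0.6],[-0.298,-0.72,0.2,0.032,0.6],[-0.298,-0.72,0.2,0.032,0.6]]}}

```text
time_s: 26.87
ee_pos: [475.0, -169.1, 93.3]
ee_rot: [179.9, -0.5, 171.6]
force: [-1.4, 0.1, -0.6]
gripper_width: 55.0
gripper_force: 0.0
```

{"method": "servo_tool", "body": {"rows": [[-0.005,0,0.2,0,0.6],[-0.005,0,0.35,0,0.6],[-0.005,0,0.42,0,0.6],[-0.005,0,0.446,0,0.6],[-0.005,0,0.446,0,0.6],[-0.005,0,0.446,0,0],[-0.005,0,0.446,0,0],[-0.005,0,0.446,0,0],[-0.005,0,0.446,0,0],[-0.005,0,0.446,0,0],[-0.005,0,0.446,0,0]]}}

```text
time_s: 27.78
ee_pos: [479.8, -170.7, 10.3]
ee_rot: [-180.0, 0.2, 171.6]
force: [0.2, 0.1, 6.8]
gripper_width: 17.8
gripper_force: 3.5
```

{"method": "servo_tool", "body": {"rows": [[0,0,-0.05,0,0.2],[0,0,-0.2,0,0.6],[0,0,-0.4,0,0.6],[0.2,0,-0.4,0,0.6],[0.4,0.3,-0.4,0,0.6],[0.4,0.5,-0.4,0,0.6],[0.4,0.7,-0.4,0,0.6],[0.4,0.7,-0.4,0,0.6]]}}

```text
time_s: 28.45
ee_pos: [418.5, -17.7, 89.6]
ee_rot: [179.9, 0.1, 171.6]
force: [1.5, -0.2, -0.5]
gripper_width: 54.6
gripper_force: 0.0
```

```bash
python3 -c "
from m import *
print(carriers(name='t5.png'))
im=cv2.imread('pics/t5.png');cv2.imwrite('pics/t5v.png',cv2.resize(im[220:310,260:420],(800,450),interpolation=cv2.INTER_CUBIC))
I=info('top');hsv=cv2.cvtColor(im,cv2.COLOR_BGR2HSV)
print(state()['ee_pos'])
m=np.zeros(im.shape[:2],np.uint8);s=(slice(225,305),slice(285,420))
m[s]=(hsv[s][:,:,2]>110)
m[s]=cv2.morphologyEx(m,cv2.MORPH_OPEN,np.ones((7,7)))[s]
for c in cv2.findContours(m,cv2.RETR_EXTERNAL,cv2.CHAIN_APPROX_NONE)[0]:
    P=onz('top',c.reshape(-1,2),10,I);print(len(c),cv2.boundingRect(c),np.round(np.ravel(sum(map(list,cv2.minAreaRect(P[:,:2].astype(np.float32))[:2]),[])),1))
"
```

```text
[]
[419.06264561 -15.44703788  89.55204215]
126 (391, 267, 29, 38) [ 395.9 -321.1   80.5  102.7]
39 (375, 266, 13, 10) [ 437.7 -253.    35.3   25.3]
43 (344, 266, 13, 11) [ 436.7 -164.9   34.8   28.1]
143 (291, 253, 44, 36) [438.1 -58.7 121.1  96.6]
34 (346, 252, 12, 7) [ 481.9 -170.7   32.1   17.1]
40 (379, 249, 13, 10) [ 485.9 -266.9   35.6   25.7]
194 (285, 225, 89, 10) [ 555.7 -108.8  255.4   26.3]
```

{"method": "servo_tool", "body": {"rows": [[0,-0.2,0,0,0.6],[0,-0.4,0,0,0.6],[-0.1,-0.6,0,0,0.6],[-0.3,-0.723,0,0,0.6],[-0.398,-0.723,0.1,0,0.6],[-0.398,-0.723,0.25,0,0.6],[-0.398,-0.723,0.36,0,0.6],[-0.398,-0.723,0.428,0,0.6],[-0.398,-0.723,0.428,0,0.6],[-0.398,-0.723,0.428,0,0.6],[-0.398,-0.723,0.428,0,0.6]]}}

```text
time_s: 29.42
ee_pos: [477.5, -175.0, 3.5]
ee_rot: [-180.0, 0.1, 171.6]
force: [-0.4, 0.3, -0.6]
gripper_width: 54.9
gripper_force: 0.0
```

{"method": "servo_tool", "body": {"rows": [[0,0.023,0,0,0.6],[0,0.023,0,0,0],[0,0.023,0,0,0],[0,0.023,0,0,0],[0,0.023,0,0,0],[0,0.023,0,0,0],[0,0.023,0,0,0]]}}

```text
time_s: 30.0
ee_pos: [478.0, -170.2, 2.9]
ee_rot: [180.0, 0.0, 171.6]
force: [-0.3, 1.0, 1.8]
gripper_width: 35.9
gripper_force: 20.0
```

{"method": "servo_tool", "body": {"rows": [[0,0,-0.2,0,0],[0,0,-0.4,0,0],[0.1,0,-0.55,0,0],[0.25,0.1,-0.55,0,0],[0.35,0.25,-0.55,0,0],[0.35,0.45,-0.55,0,0],[0.35,0.65,-0.55,0,0],[0.35,0.85,-0.55,0,0],[0.35,1,-0.55,0,0],[0.35,1,-0.55,0,0]]}}

```text
time_s: 30.83
ee_pos: [438.5, 42.0, 112.9]
ee_rot: [179.9, 0.1, 171.9]
force: [0.0, -0.7, -0.7]
gripper_width: 35.9
gripper_force: 20.0
```

{"method": "servo_tool", "body": {"rows": [[0.03,0.2,0,-0.032,0],[0.06,0.4,0,-0.032,0],[0.1,0.6,0,-0.032,0],[0.111,0.699,0,-0.032,0],[0.111,0.699,0,-0.032,0],[0.111,0.699,0,-0.032,0],[0.111,0.699,0,-0.032,0]]}}

```text
time_s: 31.42
ee_pos: [435.8, 178.2, 112.4]
ee_rot: [-179.9, -0.0, 174.5]
force: [0.2, -0.6, 0.3]
gripper_width: 35.8
gripper_force: 20.0
```

```bash
cat > held.py <<'E'
from tilt import *
import sys
def held(name,h=2):
    im,I,T,u=tilt(name);g=cv2.cvtColor(im,cv2.COLOR_BGR2GRAY);w=np.array([0,0,1.]);v=np.cross(w,u)
    xs=np.arange(44,66,1.)
    for off in (-10,10):
        p=proj('wrist',T+(h+4)*w+np.outer(xs,u)+off*v,I);q=cv2.remap(g,p[:,0].astype(np.float32)[None],p[:,1].astype(np.float32)[None],cv2.INTER_LINEAR)[0]
        print(off,' '.join(f'{int(x)}:{b}' for x,b in zip(xs,q)))
    # hub blob
    s=g[160:290,235:305];n,l,st,ce=cv2.connectedComponentsWithStats((s<75).astype(np.uint8))
    for i in range(1,n):
        if 800<st[i,4]<2500 and st[i,0]>2:
            c=ce[i]+[235,160];q=onz('wrist',[c],T[2]+h+4,I)[0]-T;print('hub',c.round(1),st[i,2:4],'u',(q@u).round(1),'v',(q@v).round(1))
held(sys.argv[1],float(sys.argv[2]))
E
python3 held.py w12.png 3
```

```text
tcp [435.8 178.2 112.4] F [ 0.2 -0.6  0.3] t 31.4167
-10 44:115 45:115 46:116 47:116 48:114 49:112 50:114 51:116 52:133 53:134 54:135 55:126 56:82 57:145 58:140 59:140 60:142 61:144 62:142 63:142 64:142 65:142
10 44:116 45:115 46:116 47:114 48:117 49:114 50:116 51:115 52:115 53:115 54:115 55:104 56:103 57:244 58:244 59:245 60:245 61:244 62:244 63:244 64:244 65:244
hub [271.5 234.4] [46 42] u 15.5 v -1.2
```

{"method": "servo_tool", "body": {"rows": [[-0.15,0,0,0,0],[-0.3,-0.02,0,0,0],[-0.45,-0.02,0,0,0],[-0.617,-0.02,0,0,0],[-0.617,-0.02,0.05,0,0],[-0.617,-0.02,0.1,0,0],[-0.617,-0.02,0.11,0,0],[-0.617,-0.02,0.12,0,0],[-0.617,-0.02,0.13,0,0],[-0.617,-0.02,0.14,0,0],[-0.617,-0.02,0.15,0,0],[-0.617,-0.02,0.16,0,0],[-0.617,-0.02,0.162,0,0],[-0.617,-0.02,0.162,0,0]], "force": 10}}

```text
time_s: 32.63
ee_pos: [558.3, 163.9, 80.4]
ee_rot: [180.0, -0.0, 174.5]
force: [-0.5, -0.1, 0.5]
gripper_width: 35.5
gripper_force: 10.0
```

```bash
cat > tl.py <<'E'
from tilt import *
import sys
im,I,T,u=tilt(sys.argv[1]);g=cv2.cvtColor(im,cv2.COLOR_BGR2GRAY).astype(int)
for c in (255,262): print(c,[f'{i}:{g[i,c]}' for i in range(150,180)])
for r in (178,190,220,228):
    a=g[r-1:r+2].mean(0);d=np.diff(a);print(r,[(i,int(d[i])) for i in list(range(225,243))+list(range(300,320)) if abs(d[i])>9])
E
python3 tl.py w13.png
```

```text
tcp [558.3 163.9  80.4] F [-0.5 -0.1  0.5] t 32.6333
255 ['150:98', '151:97', '152:92', '153:63', '154:38', '155:36', '156:37', '157:52', '158:76', '159:87', '160:86', '161:82', '162:86', '163:88', '164:86', '165:109', '166:111', '167:112', '168:113', '169:112', '170:110', '171:109', '172:108', '173:110', '174:106', '175:110', '176:111', '177:112', '178:110', '179:106']
262 ['150:93', '151:97', '152:96', '153:101', '154:96', '155:95', '156:99', '157:94', '158:95', '159:96', '160:88', '161:80', '162:88', '163:89', '164:89', '165:110', '166:115', '167:114', '168:111', '169:110', '170:113', '171:111', '172:109', '173:113', '174:114', '175:115', '176:111', '177:114', '178:110', '179:114']
178 [(228, 15), (231, 72), (232, 9), (233, -18), (234, -61), (235, -12), (301, 95), (307, -23), (308, -58), (309, -13)]
190 [(233, -11), (234, 79), (235, 24), (236, -74), (237, -20), (306, 85), (307, -21), (308, -49)]
220 [(235, -19), (237, 9), (305, -10), (307, 22)]
228 [(225, -12), (227, -19), (228, -10), (229, -9), (232, 49), (233, 22), (236, -14), (306, 18), (309, -22), (310, -42), (311, -9), (313, 12), (314, 15), (315, 14), (316, 16)]
```

{"method": "servo_tool", "body": {"rows": [[0,0,0.006,0,0],[0,0,0.013,0,0],[0,0,0.013,0,0]]}}

```text
time_s: 32.93
ee_pos: [558.6, 163.9, 77.6]
ee_rot: [180.0, 0.0, 174.5]
force: [0.3, -0.3, 1.8]
gripper_width: 35.8
gripper_force: 10.0
```

```bash
python3 tl.py w14.png
```

```text
tcp [558.6 163.9  77.6] F [ 0.3 -0.3  1.8] t 32.9333
255 ['150:94', '151:93', '152:92', '153:79', '154:66', '155:49', '156:49', '157:72', '158:86', '159:92', '160:97', '161:96', '162:83', '163:87', '164:88', '165:93', '166:91', '167:98', '168:115', '169:114', '170:104', '171:109', '172:109', '173:110', '174:105', '175:110', '176:107', '177:109', '178:109', '179:111']
262 ['150:95', '151:94', '152:100', '153:95', '154:98', '155:98', '156:98', '157:94', '158:95', '159:97', '160:95', '161:97', '162:85', '163:86', '164:88', '165:93', '166:91', '167:104', '168:114', '169:113', '170:114', '171:109', '172:110', '173:111', '174:109', '175:110', '176:112', '177:110', '178:114', '179:110']
178 [(227, 12), (230, 58), (232, -40), (233, -42), (301, 64), (302, 35), (308, -26), (309, -69)]
190 [(233, 17), (234, 54), (235, -56), (236, -22), (307, 70), (308, -38), (309, -17)]
220 [(235, -20), (307, 16)]
228 [(225, -14), (226, -13), (227, -17), (228, -10), (229, -11), (232, 54), (233, 19), (235, -19), (237, 9), (307, 22), (309, -19), (310, -45), (311, -10), (313, 14), (314, 17), (315, 14), (316, 11)]
```

{"method": "servo_tool", "body": {"rows": [[0,0,-0.08,0,0],[0,0,-0.17,0,0],[0.1,0,-0.17,0,0],[0.25,0.01,-0.17,0,0],[0.4,0.02,-0.17,0,0],[0.55,0.02,-0.17,0,0],[0.616,0.02,-0.17,0,0],[0.616,0.02,-0.17,0,0],[0.616,0.02,-0.17,0,0],[0.616,0.02,-0.08,0,0],[0.616,0.02,-0.05,0,0],[0.616,0.02,-0.03,0,0],[0.616,0.02,-0.015,0,0],[0.616,0.02,-0.003,0,0],[0.616,0.02,-0.003,0,0]], "force": 45}}

```text
time_s: 34.23
ee_pos: [437.1, 179.4, 78.3]
ee_rot: [180.0, 0.1, 174.5]
force: [0.9, 0.3, 1.3]
gripper_width: 35.3
gripper_force: 45.0
```

{"method": "servo_tool", "body": {"rows": [[-0.01,0,0,0,0],[-0.02,0,0,0,0],[-0.025,0,0,0,0],[-0.025,0,0,0,0]]}}

```text
time_s: 34.57
ee_pos: [441.3, 178.8, 78.4]
ee_rot: [-180.0, -0.0, 174.5]
force: [-1.5, -0.1, 1.7]
gripper_width: 35.7
gripper_force: 45.0
```

{"method": "servo_tool", "body": {"rows": [[0,0,0.005,0,0],[-0.01,0,0.005,0,0],[-0.02,0,0.005,0,0],[-0.03,0,0.005,0,0],[-0.033,0,0.005,0,0],[-0.033,0,0.005,0,0]]}}

```text
time_s: 35.07
ee_pos: [447.4, 178.3, 77.3]
ee_rot: [-180.0, -0.1, 174.5]
force: [-2.5, 0.7, 3.1]
gripper_width: 35.6
gripper_force: 46.5
```

{"method": "servo_tool", "body": {"rows": [[0,0,0,0,0.5],[0,0,0,0,0.55],[0,0,0,0,0.55],[0,0,0,0,0.55],[0,0,0,0,0.55],[0,0,-0.1,0,0.55],[0,0,-0.25,0,0.55],[0,0,-0.25,0,0.55],[0,0,-0.25,0,0.55]]}}

```text
time_s: 35.82
ee_pos: [449.2, 178.7, 128.8]
ee_rot: [179.9, 0.2, 174.5]
force: [-0.5, -0.4, -0.6]
gripper_width: 50.2
gripper_force: 0.0
```

```bash
sed -i 's/np.arange(-6,62,2.)/np.arange(-6,90,2.)/' prof.py; python3 prof.py w15.png | grep -v across
```

```text
tcp [449.2 178.7 128.8] F [-0.5 -0.4 -0.6] t 35.8167
-9 -6:93 -4:66 -2:108 0:113 2:113 4:112 6:113 8:112 10:113 12:113 14:109 16:113 18:110 20:112 22:111 24:56 26:41 28:39 30:40 32:45 34:44 36:42 38:56 40:110 42:111 44:111 46:111 48:110 50:112 52:112 54:111 56:109 58:111 60:110 62:112 64:111 66:113 68:111 70:107 72:86 74:142 76:142 78:142 80:144 82:143 84:143 86:143 88:142
-5 -6:94 -4:61 -2:111 0:113 2:114 4:114 6:114 8:112 10:112 12:110 14:113 16:113 18:111 20:101 22:40 24:41 26:41 28:41 30:42 32:40 34:36 36:39 38:41 40:40 42:92 44:113 46:112 48:110 50:112 52:111 54:111 56:111 58:111 60:112 62:114 64:111 66:112 68:113 70:115 72:85 74:144 76:144 78:143 80:144 82:144 84:142 86:143 88:144
5 -6:91 -4:64 -2:111 0:114 2:112 4:111 6:112 8:115 10:111 12:111 14:111 16:112 18:112 20:78 22:40 24:40 26:41 28:40 30:41 32:38 34:41 36:40 38:40 40:38 42:81 44:113 46:111 48:112 50:111 52:113 54:114 56:111 58:112 60:113 62:114 64:114 66:113 68:111 70:112 72:97 74:244 76:244 78:244 80:244 82:244 84:243 86:230 88:228
9 -6:91 -4:61 -2:111 0:111 2:113 4:112 6:113 8:112 10:110 12:113 14:111 16:112 18:112 20:112 22:103 24:41 26:39 28:39 30:39 32:38 34:40 36:40 38:41 40:102 42:110 44:109 46:110 48:109 50:111 52:108 54:109 56:110 58:110 60:112 62:111 64:109 66:109 68:110 70:112 72:96 74:245 76:244 78:245 80:244 82:244 84:244 86:244 88:244
```

{"method": "servo_tool", "body": {"rows": [[0.15,0,0,0,0],[0.3,0,0,0,0],[0.412,0,0,0,0],[0.412,0,0.05,0,0],[0.412,0,0.12,0,0],[0.412,0,0.18,0,0],[0.412,0,0.218,0,0],[0.412,0,0.218,0,0],[0.412,0,0.218,0,0],[0.412,0,0.218,0,0]]}}

```text
time_s: 36.7
ee_pos: [366.1, 186.2, 83.8]
ee_rot: [180.0, 0.0, 174.5]
force: [0.1, 0.2, -0.8]
gripper_width: 0.6
gripper_force: 0.0
```

{"method": "servo_tool", "body": {"rows": [[-0.02,0,0,0,0],[-0.04,0,0,0,0],[-0.06,0,0,0,0],[-0.08,0,0,0,0],[-0.1,0,0,0,0],[-0.12,0,0,0,0],[-0.14,0,0,0,0],[-0.16,0,0,0,0],[-0.16,0,0,0,0]]}}

```text
time_s: 37.45
ee_pos: [398.4, 183.0, 83.6]
ee_rot: [-180.0, 0.0, 174.5]
force: [-0.6, 0.4, -0.9]
gripper_width: 0.3
gripper_force: 0.2
```

{"method": "servo_tool", "body": {"rows": [[-0.01,0,0,0,0],[-0.02,0,0,0,0],[-0.03,0,0,0,0],[-0.035,0,0,0,0],[-0.035,0,0,0,0]]}}

```text
time_s: 37.87
ee_pos: [404.6, 182.3, 83.6]
ee_rot: [-180.0, -0.0, 174.5]
force: [-2.7, 0.8, -0.9]
gripper_width: 0.5
gripper_force: 1.4
```

{"method": "servo_tool", "body": {"rows": [[-0.01,0,0,0,0],[-0.02,0,0,0,0],[-0.023,0,0,0,0],[-0.023,0,0,0,0]]}}

```text
time_s: 38.2
ee_pos: [409.3, 181.9, 83.6]
ee_rot: [-180.0, -0.0, 174.5]
force: [-3.3, 0.4, -1.8]
gripper_width: 0.6
gripper_force: 1.6
```

{"method": "servo_tool", "body": {"rows": [[0.04,0,0,0,0],[0.04,0,-0.08,0,0],[-0.05,0,-0.09,0,0],[-0.15,0,-0.09,0,0],[-0.15,0,-0.06,0,0],[-0.15,0,-0.03,0,0],[-0.15,0,-0.01,0,0],[-0.15,0,0,0,0],[-0.15,0,0.01,0,0],[-0.15,0,0.01,0,0]]}}

```text
time_s: 39.03
ee_pos: [438.1, 178.9, 81.3]
ee_rot: [-180.0, -0.1, 174.5]
force: [-1.3, -0.0, 1.1]
gripper_width: 0.7
gripper_force: 0.8
```

{"method": "servo_tool", "body": {"rows": [[0,0,-0.1,0,0],[0,0,-0.25,0,0.5],[-0.05,0,-0.28,0,0.5],[-0.05,0,-0.28,0,0.5],[-0.05,0,-0.28,0,0.5]]}}

```text
time_s: 39.45
ee_pos: [448.9, 178.2, 137.7]
ee_rot: [180.0, 0.0, 174.5]
force: [-0.1, 0.7, -1.0]
gripper_width: 24.0
gripper_force: 0.0
```

```bash
python3 prof.py w16.png | grep -v across;python3 -c "
from m import *
im=grab('top');I=info('top');hsv=cv2.cvtColor(im,cv2.COLOR_BGR2HSV)
for t in (110,125,140):
    m=np.zeros(im.shape[:2],np.uint8);s=(slice(225,305),slice(285,420))
    m[s]=(hsv[s][:,:,2]>t)
    m[s]=cv2.morphologyEx(m,cv2.MORPH_OPEN,np.ones((7,7)))[s]
    for c in cv2.findContours(m,cv2.RETR_EXTERNAL,cv2.CHAIN_APPROX_NONE)[0]:
        P=onz('top',c.reshape(-1,2),10,I)
        if len(c)<60:print(t,len(c),cv2.boundingRect(c),np.round(np.ravel(sum(map(list,cv2.minAreaRect(P[:,:2].astype(np.float32))[:2]),[])),1))
"
```

```text
tcp [448.9 178.2 137.7] F [-0.1  0.7 -1. ] t 39.45
-9 -6:92 -4:65 -2:43 0:42 2:46 4:78 6:115 8:111 10:113 12:115 14:115 16:112 18:113 20:112 22:112 24:111 26:116 28:111 30:112 32:115 34:114 36:113 38:76 40:31 42:11 44:128 46:93 48:104 50:87 52:61 54:62 56:66 58:112 60:95 62:61 64:144 66:145 68:145 70:145 72:143 74:144 76:143 78:142 80:142 82:142 84:144 86:141 88:143
-5 -6:95 -4:67 -2:44 0:39 2:42 4:41 6:40 8:105 10:115 12:118 14:115 16:117 18:114 20:116 22:117 24:116 26:118 28:116 30:116 32:116 34:117 36:115 38:77 40:39 42:11 44:125 46:88 48:101 50:80 52:61 54:60 56:62 58:73 60:107 62:63 64:159 66:143 68:144 70:143 72:145 74:144 76:145 78:140 80:145 82:143 84:143 86:144 88:144
5 -6:89 -4:64 -2:43 0:40 2:43 4:41 6:39 8:50 10:113 12:108 14:113 16:113 18:113 20:113 22:115 24:115 26:112 28:115 30:114 32:113 34:114 36:114 38:78 40:39 42:12 44:109 46:88 48:101 50:78 52:64 54:63 56:62 58:101 60:202 62:89 64:244 66:244 68:244 70:244 72:244 74:245 76:245 78:245 80:244 82:244 84:244 86:244 88:209
9 -6:91 -4:62 -2:43 0:41 2:42 4:40 6:79 8:113 10:113 12:114 14:111 16:112 18:109 20:111 22:112 24:112 26:112 28:112 30:112 32:110 34:113 36:113 38:76 40:43 42:10 44:108 46:93 48:105 50:71 52:66 54:65 56:63 58:131 60:128 62:95 64:244 66:244 68:244 70:244 72:244 74:244 76:244 78:244 80:244 82:244 84:244 86:245 88:244
110 40 (375, 265, 13, 11) [ 438.9 -253.    34.2   28.8]
110 40 (379, 249, 13, 10) [ 485.9 -266.9   35.6   25.7]
125 39 (375, 266, 13, 10) [ 437.7 -253.    35.3   25.3]
125 39 (379, 249, 13, 10) [ 485.9 -266.9   35.6   25.7]
140 34 (376, 266, 12, 7) [ 441.9 -254.6   32.2   16.9]
140 34 (379, 252, 12, 7) [ 481.6 -265.3   32.4   17.1]
```

```bash
python3 -c "
from h import *
im=grab('top');I=info('top');g=cv2.cvtColor(im,cv2.COLOR_BGR2GRAY).astype(float)
L=[];R=[]
for r in range(250,275):
    row=g[r,362:400];
    on=np.where(row>95)[0]
    if len(on)<8: continue
    i=on[0];L.append((362+i-1+(95-row[i-1])/(row[i]-row[i-1]) if i else 362,r))
    j=i
    while j+1<len(row) and not(row[j]>95 and row[j+1]<=95 and j-i>9): j+=1
    R.append((362+j+.5,r))
L=np.array(L);R=np.array(R);print(np.round(L[:,0],1).tolist(),R[:,0].tolist())
P=onz('top',L[2:-2],10,I)[:,:2];v=cv2.fitLine(P.astype(np.float32),cv2.DIST_HUBER,0,.01,.01).ravel();print('left edge',v,np.degrees(np.arctan2(v[1],v[0])))
c=g[:, 381];print([f'{i}:{int(c[i])}' for i in range(243,282)]);print(onz('top',[[381,247.5],[381,278]],10,I).round(1))
"
```

```text
[378.4, 378.2, 378.2, 378.2, 377.5, 377.3, 377.2, 377.2, 377.1, 376.4, 376.3, 376.3, 376.2, 375.6, 375.4, 375.2, 375.2, 375.1, 374.4, 374.3, 374.2, 374.2, 373.7, 373.4, 373.3] [396.5, 395.5, 393.5, 392.5, 391.5, 391.5, 391.5, 391.5, 391.5, 390.5, 390.5, 390.5, 390.5, 389.5, 389.5, 389.5, 389.5, 389.5, 388.5, 388.5, 388.5, 388.5, 387.5, 387.5, 387.5]
left edge [ 9.6368134e-01 -2.6705480e-01  4.6602573e+02 -2.4095630e+02] -15.489084
['243:66', '244:62', '245:64', '246:62', '247:86', '248:200', '249:199', '250:199', '251:198', '252:198', '253:199', '254:199', '255:198', '256:199', '257:196', '258:165', '259:118', '260:102', '261:103', '262:103', '263:103', '264:103', '265:117', '266:184', '267:198', '268:198', '269:198', '270:200', '271:198', '272:172', '273:129', '274:160', '275:196', '276:151', '277:60', '278:62', '279:63', '280:62', '281:61']
[[ 503.1 -256.4   10. ]
 [ 416.7 -251.8   10. ]]
```

{"method": "servo_tool", "body": {"rows": [[0,-0.2,0,0,0.55],[0,-0.4,0,0,0.55],[0,-0.6,0,0,0.55],[0,-0.8,0,0,0.55],[0,-1,0,0,0.55],[0,-1,0,0,0.55]], "force": 20}}

```text
time_s: 40.1
ee_pos: [428.1, -26.3, 136.9]
ee_rot: [-179.8, -0.1, 174.2]
force: [-0.2, 0.6, 0.8]
gripper_width: 50.1
gripper_force: 0.0
```

{"method": "servo_tool", "body": {"rows": [[0,-0.2,0,0,0.55],[0,-0.4,0,0,0.55],[0,-0.6,0,0,0.55],[0,-0.8,0,0,0.55],[0,-1,0,0,0.55],[0,-1,0,0,0.55]]}}

```text
time_s: 40.6
ee_pos: [410.5, -225.4, 137.1]
ee_rot: [-179.8, 0.0, 174.2]
force: [0.9, 0.3, 0.2]
gripper_width: 50.5
gripper_force: 0.0
```

{"method": "servo_tool", "body": {"rows": [[-0.1,-0.177,0.1,0.07,0.55],[-0.3,-0.177,0.3,0.103,0.55],[-0.358,-0.177,0.45,0.103,0.55],[-0.358,-0.177,0.49,0.103,0.55],[-0.358,-0.177,0.49,0.103,0.55],[-0.358,-0.177,0.49,0.103,0.55],[-0.358,-0.177,0.49,0.103,0.55]]}}

```text
time_s: 41.18
ee_pos: [478.7, -261.5, 40.4]
ee_rot: [-180.0, 0.0, 165.3]
force: [0.4, -0.2, 0.8]
gripper_width: 50.0
gripper_force: 0.0
```

Settled on target; descend to z≈3.5 and grip.

{"method": "servo_tool", "body": {"rows": [[0,0,0.1,0,0.55],[0,0,0.16,0,0.55],[0,0,0.185,0,0.55],[0,0,0.185,0,0.55],[0,0,0.185,0,0],[0,0,0.185,0,0],[0,0,0.185,0,0],[0,0,0.185,0,0],[0,0,0.185,0,0],[0,0,0.185,0,0]]}}

```text
time_s: 42.02
ee_pos: [479.5, -262.6, 4.1]
ee_rot: [-180.0, 0.1, 165.2]
force: [-0.9, 0.0, 6.6]
gripper_width: 35.8
gripper_force: 20.0
```

{"method": "servo_tool", "body": {"rows": [[0,0,-0.2,0,0],[0,0,-0.4,0,0],[0.15,0,-0.55,0,0],[0.3,0.1,-0.55,0,0],[0.45,0.25,-0.55,0,0],[0.6,0.45,-0.55,0,0],[0.6,0.65,-0.55,0,0],[0.6,0.85,-0.55,0,0],[0.6,1,-0.55,0,0],[0.6,1,-0.55,0,0]]}}

```text
time_s: 42.85
ee_pos: [414.7, -33.6, 113.3]
ee_rot: [179.9, 0.1, 165.6]
force: [-0.1, -0.0, -0.4]
gripper_width: 35.8
gripper_force: 20.0
```

{"method": "servo_tool", "body": {"rows": [[0.05,0.2,0,0,0],[0.1,0.4,0,-0.03,0],[0.15,0.6,0,-0.103,0],[0.2,0.8,0,-0.103,0],[0.2,1,0,-0.103,0],[0.2,1,0,-0.103,0],[0.2,1,0,-0.103,0]]}}

```text
time_s: 43.43
ee_pos: [426.1, 166.6, 112.7]
ee_rot: [-180.0, 0.0, 174.7]
force: [-0.2, -0.8, -0.5]
gripper_width: 35.2
gripper_force: 20.0
```

{"method": "servo_tool", "body": {"rows": [[-0.038,0.069,0,0,0],[-0.038,0.069,0,0,0],[-0.038,0.069,0,0,0],[-0.038,0.069,0,0,0]]}}

```text
time_s: 43.77
ee_pos: [434.1, 176.9, 112.6]
ee_rot: [-179.9, -0.1, 174.4]
force: [0.0, 0.3, 0.5]
gripper_width: 35.7
gripper_force: 20.0
```

```bash
python3 held.py w17.png 2.5
```

```text
tcp [434.1 176.9 112.6] F [0.  0.3 0.5] t 43.7667
-10 44:115 45:115 46:116 47:115 48:115 49:117 50:115 51:114 52:145 53:220 54:220 55:223 56:196 57:82 58:143 59:144 60:143 61:142 62:143 63:143 64:143 65:141
10 44:114 45:116 46:114 47:116 48:115 49:114 50:114 51:115 52:117 53:116 54:118 55:116 56:108 57:110 58:245 59:245 60:244 61:245 62:243 63:244 64:244 65:244
hub [271.4 231.9] [46 43] u 16.7 v -1.1
```

{"method": "servo_tool", "body": {"rows": [[-0.15,0,0,0,0],[-0.3,0,0,0,0],[-0.45,0,0,0,0],[-0.625,-0.007,0,0,0],[-0.625,-0.007,0.05,0,0],[-0.625,-0.007,0.09,0,0],[-0.625,-0.007,0.1,0,0],[-0.625,-0.007,0.11,0,0],[-0.625,-0.007,0.12,0,0],[-0.625,-0.007,0.13,0,0],[-0.625,-0.007,0.14,0,0],[-0.625,-0.007,0.15,0,0],[-0.625,-0.007,0.16,0,0],[-0.625,-0.007,0.17,0,0],[-0.625,-0.007,0.17,0,0]], "force": 10}}

```text
time_s: 45.07
ee_pos: [559.0, 165.4, 78.4]
ee_rot: [180.0, 0.0, 174.5]
force: [-0.1, -0.3, 0.5]
gripper_width: 35.5
gripper_force: 10.0
```

```bash
python3 tl.py w18.png
```

```text
tcp [559.  165.4  78.4] F [-0.1 -0.3  0.5] t 45.0667
255 ['150:96', '151:99', '152:98', '153:98', '154:97', '155:93', '156:96', '157:92', '158:96', '159:90', '160:82', '161:90', '162:91', '163:92', '164:92', '165:111', '166:109', '167:109', '168:107', '169:108', '170:109', '171:106', '172:109', '173:107', '174:109', '175:109', '176:106', '177:106', '178:109', '179:108']
262 ['150:96', '151:97', '152:97', '153:100', '154:98', '155:96', '156:96', '157:96', '158:97', '159:89', '160:84', '161:89', '162:90', '163:93', '164:97', '165:116', '166:113', '167:110', '168:111', '169:109', '170:113', '171:110', '172:111', '173:109', '174:111', '175:109', '176:108', '177:109', '178:110', '179:110']
178 [(228, 94), (229, 9), (232, -53), (233, -48), (302, 92), (303, 10), (308, -26), (309, -67)]
190 [(233, -24), (235, 10), (303, 31), (304, 60), (307, -26), (308, -68)]
220 [(235, -19), (237, 10), (306, -9), (307, 22)]
228 [(225, -14), (226, -11), (227, -15), (228, -11), (229, -13), (232, 48), (233, 22), (236, -13), (306, 17), (309, -21), (310, -43), (313, 14), (314, 13), (315, 17), (316, 12), (317, 9)]
```

{"method": "servo_tool", "body": {"rows": [[0,0,-0.08,0,0],[0,0,-0.17,0,0],[0.1,0,-0.17,0,0],[0.25,0.01,-0.17,0,0],[0.4,0.012,-0.17,0,0],[0.55,0.012,-0.17,0,0],[0.61,0.012,-0.17,0,0],[0.61,0.012,-0.17,0,0],[0.61,0.012,-0.17,0,0],[0.61,0.012,-0.08,0,0],[0.61,0.012,-0.05,0,0],[0.61,0.012,-0.03,0,0],[0.61,0.012,-0.015,0,0],[0.61,0.012,0,0,0],[0.61,0.012,0,0,0]], "force": 45}}

```text
time_s: 46.37
ee_pos: [438.5, 179.2, 78.6]
ee_rot: [180.0, 0.0, 174.5]
force: [1.3, -0.4, 0.9]
gripper_width: 35.3
gripper_force: 45.0
```

{"method": "servo_tool", "body": {"rows": [[-0.01,0,0.001,0,0],[-0.02,0,0.002,0,0],[-0.025,0,0.002,0,0],[-0.025,0,0.002,0,0]]}}

```text
time_s: 46.7
ee_pos: [442.8, 178.6, 78.4]
ee_rot: [-180.0, -0.0, 174.5]
force: [-0.5, -0.3, 1.4]
gripper_width: 35.2
gripper_force: 45.0
```

{"method": "servo_tool", "body": {"rows": [[-0.01,0,0.002,0,0],[-0.02,0,0.002,0,0],[-0.026,0,0.002,0,0],[-0.026,0,0.002,0,0]]}}

```text
time_s: 47.03
ee_pos: [447.4, 178.2, 77.9]
ee_rot: [-180.0, -0.1, 174.5]
force: [-3.7, 1.2, 3.1]
gripper_width: 35.6
gripper_force: 46.4
```

{"method": "servo_tool", "body": {"rows": [[0,0,0,0,0.5],[0,0,0,0,0.55],[0,0,0,0,0.55],[0,0,0,0,0.55],[0,0,0,0,0.55],[0,0,-0.1,0,0.55],[0,0,-0.25,0,0.55],[0,0,-0.25,0,0.55],[0,0,-0.25,0,0.55]]}}

```text
time_s: 47.78
ee_pos: [449.4, 178.7, 129.4]
ee_rot: [179.9, 0.2, 174.5]
force: [-0.1, 0.2, -0.4]
gripper_width: 50.4
gripper_force: 0.0
```

```bash
python3 prof.py w19.png | grep -v across|head -3
```

```text
tcp [449.4 178.7 129.4] F [-0.1  0.2 -0.4] t 47.7833
-9 -6:93 -4:67 -2:114 0:110 2:113 4:112 6:112 8:113 10:111 12:112 14:111 16:111 18:113 20:112 22:112 24:106 26:42 28:42 30:40 32:42 34:40 36:39 38:41 40:89 42:110 44:112 46:112 48:110 50:112 52:110 54:109 56:109 58:110 60:112 62:109 64:112 66:112 68:110 70:109 72:105 74:122 76:144 78:144 80:143 82:144 84:143 86:142 88:142
-5 -6:93 -4:66 -2:112 0:112 2:114 4:114 6:115 8:113 10:113 12:112 14:114 16:113 18:113 20:110 22:58 24:38 26:40 28:43 30:41 32:42 34:39 36:42 38:41 40:40 42:41 44:112 46:113 48:112 50:112 52:112 54:113 56:111 58:113 60:113 62:113 64:112 66:111 68:115 70:116 72:105 74:126 76:145 78:144 80:142 82:143 84:142 86:145 88:144
```

{"method": "servo_tool", "body": {"rows": [[0.15,0,0,0,0],[0.3,0,0,0,0],[0.412,0,0,0,0],[0.412,0,0.05,0,0],[0.412,0,0.12,0,0],[0.412,0,0.18,0,0],[0.412,0,0.221,0,0],[0.412,0,0.221,0,0],[0.412,0,0.221,0,0],[0.412,0,0.221,0,0]]}}

```text
time_s: 48.67
ee_pos: [366.2, 186.1, 83.8]
ee_rot: [-180.0, 0.0, 174.5]
force: [0.3, 0.6, 0.5]
gripper_width: 0.9
gripper_force: 0.0
```

{"method": "servo_tool", "body": {"rows": [[-0.02,0,0,0,0],[-0.04,0,0,0,0],[-0.06,0,0,0,0],[-0.08,0,0,0,0],[-0.1,0,0,0,0],[-0.12,0,0,0,0],[-0.14,0,0,0,0],[-0.16,0,0,0,0],[-0.16,0,0,0,0]]}}

```text
time_s: 49.42
ee_pos: [398.5, 182.9, 83.6]
ee_rot: [-180.0, 0.0, 174.5]
force: [-1.8, -0.3, -1.2]
gripper_width: 0.7
gripper_force: 0.7
```

{"method": "servo_tool", "body": {"rows": [[-0.01,0,0,0,0],[-0.02,0,0,0,0],[-0.03,0,0,0,0],[-0.035,0,0,0,0],[-0.035,0,0,0,0]]}}

```text
time_s: 49.83
ee_pos: [404.8, 182.2, 83.6]
ee_rot: [-180.0, -0.0, 174.5]
force: [-2.2, -0.5, -1.2]
gripper_width: 0.2
gripper_force: 1.3
```

{"method": "servo_tool", "body": {"rows": [[-0.01,0,0,0,0],[-0.02,0,0,0,0],[-0.022,0,0,0,0],[-0.022,0,0,0,0]]}}

```text
time_s: 50.17
ee_pos: [409.2, 181.9, 83.6]
ee_rot: [-180.0, -0.0, 174.5]
force: [-3.8, 1.1, -0.6]
gripper_width: 0.4
gripper_force: 1.5
```

{"method": "servo_tool", "body": {"rows": [[0.04,0,0,0,0],[0.04,0,-0.08,0,0],[-0.05,0,-0.09,0,0],[-0.15,0,-0.09,0,0],[-0.15,0,-0.06,0,0],[-0.15,0,-0.03,0,0],[-0.15,0,-0.01,0,0],[-0.15,0,0,0,0],[-0.15,0,0.01,0,0],[-0.15,0,0.01,0,0]]}}

```text
time_s: 51.0
ee_pos: [438.0, 178.9, 81.3]
ee_rot: [-180.0, -0.1, 174.5]
force: [-1.7, -0.6, 1.1]
gripper_width: 0.7
gripper_force: 0.8
```

{"method": "servo_tool", "body": {"rows": [[0,0,-0.1,0,0],[0,0,-0.25,0,0.5],[-0.05,0,-0.28,0,0.5],[-0.05,0,-0.28,0,0.5],[-0.05,0,-0.28,0,0.5]]}}

```text
time_s: 51.42
ee_pos: [448.8, 178.1, 137.7]
ee_rot: [180.0, 0.0, 174.5]
force: [0.8, 0.4, -0.1]
gripper_width: 24.3
gripper_force: 0.0
```

```bash
python3 prof.py w20.png; python3 -c "
from mag import *
import sys
im=cv2.imread('pics/w20.png');K,d,_=info('wrist');I=(K,d,np.load('w20.png.npy'))
b=proj('wrist',[[488,175,89]],I)[0].astype(int);print(b)
t=grab('top','t6.png')
cv2.imwrite('pics/last.png',np.hstack([cv2.resize(im[110:300,170:370],(400,380)),cv2.resize(t[180:275,185:285],(400,380))]))"
```

```text
tcp [448.8 178.1 137.7] F [ 0.8  0.4 -0.1] t 51.4167
-9 -6:93 -4:65 -2:43 0:40 2:42 4:62 6:113 8:112 10:114 12:114 14:114 16:113 18:112 20:113 22:114 24:115 26:114 28:112 30:112 32:113 34:113 36:113 38:75 40:72 42:26 44:13 46:89 48:103 50:84 52:63 54:58 56:66 58:110 60:94 62:61 64:144 66:144 68:143 70:145 72:144 74:144 76:143 78:145 80:143 82:143 84:140 86:141 88:141
-5 -6:90 -4:64 -2:39 0:39 2:44 4:41 6:40 8:83 10:117 12:114 14:116 16:116 18:114 20:116 22:117 24:118 26:117 28:118 30:120 32:115 34:114 36:117 38:77 40:75 42:27 44:16 46:87 48:101 50:78 52:61 54:61 56:59 58:70 60:106 62:66 64:143 66:145 68:144 70:145 72:144 74:144 76:145 78:144 80:144 82:144 84:142 86:143 88:143
5 -6:93 -4:62 -2:42 0:45 2:41 4:41 6:42 8:43 10:114 12:113 14:114 16:113 18:111 20:116 22:115 24:115 26:115 28:114 30:114 32:115 34:113 36:114 38:76 40:73 42:25 44:15 46:87 48:100 50:79 52:61 54:64 56:63 58:122 60:200 62:84 64:244 66:244 68:245 70:244 72:244 74:244 76:245 78:244 80:244 82:245 84:244 86:244 88:201
9 -6:91 -4:62 -2:37 0:40 2:43 4:43 6:63 8:111 10:113 12:113 14:111 16:112 18:113 20:112 22:112 24:111 26:113 28:111 30:112 32:112 34:113 36:113 38:75 40:75 42:30 44:15 46:95 48:102 50:74 52:65 54:66 56:62 58:122 60:131 62:100 64:245 66:245 68:244 70:244 72:244 74:244 76:244 78:245 80:244 82:244 84:244 86:244 88:244
across 20 -24:120 -22:120 -20:118 -18:116 -16:113 -14:119 -12:115 -10:117 -8:113 -6:117 -4:112 -2:114 0:117 2:116 4:113 6:117 8:115 10:112 12:113 14:114 16:119 18:112 20:119 22:119 24:118
across 32 -24:120 -22:119 -20:119 -18:116 -16:113 -14:119 -12:117 -10:119 -8:113 -6:117 -4:113 -2:112 0:46 2:46 4:112 6:117 8:116 10:116 12:116 14:118 16:119 18:113 20:116 22:114 24:116
[270 277]
```

View pics/last.png

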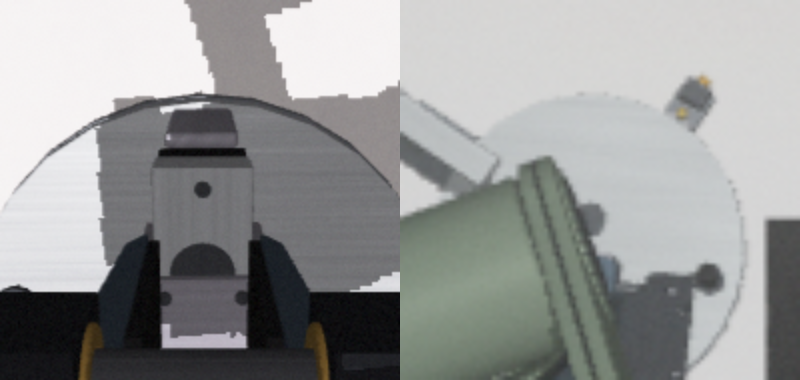

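{"method": "servo_tool", "body": {"rows": [[-0.1,-0.2,0,0.07,0.5],[-0.2,-0.35,0,0.105,0.5],[-0.286,-0.4425,0,0.105,0.5],[-0.286,-0.4425,0,0.105,0.5],[-0.286,-0.4425,0.15,0.105,0.5],[-0.286,-0.4425,0.3,0.105,0.5],[-0.286,-0.4425,0.45,0.105,0.5],[-0.286,-0.4425,0.508,0.105,0.5],[-0.286,-0.4425,0.508,0.105,0.5],[-0.286,-0.4425,0.508,0.105,0],[-0.286,-0.4425,0.508,0.105,0],[-0.286,-0.4425,0.508,0.105,0],[-0.286,-0.4425,0.508,0.105,0],[-0.286,-0.4425,0.508,0.105,0],[-0.286,-0.4425,0.508,0.105,0],[-0.286,-0.4425,0.508,0.105,0]], "force": 45}}

```text
time_s: 52.85
ee_pos: [497.9, 84.6, 37.0]
ee_rot: [180.0, 0.1, 165.1]
force: [-0.9, 0.5, 5.4]
gripper_width: 13.2
gripper_force: 45.0
```

```bash
python3 - <<'E'
import numpy as np
c=lambda a:90*np.array([np.cos(np.radians(a)),np.sin(np.radians(a))])
y=np.radians(165.05);u=np.array([np.cos(y),np.sin(y)]);t=np.array([np.sin(y),-np.cos(y)])
for a in np.r_[np.linspace(254.5,142,15)[1:],138,135.5,134.5]:
    d=c(a)-c(254.5);print([round(float(d@u)/200,3),round(float(d@t)/200,3)],end=', ')
E
```

```text
[0.063, 0.005], [0.124, 0.019], [0.183, 0.041], [0.239, 0.071], [0.289, 0.109], [0.334, 0.153], [0.372, 0.204], [0.403, 0.259], [0.426, 0.317], [0.44, 0.379], [0.446, 0.442], [0.442, 0.505], [0.43, 0.567], [0.41, 0.626], [0.396, 0.655], [0.387, 0.672], [0.383, 0.679],
```

{"method": "servo_tool", "body": {"rows": [[0.063,0.005,0,0,0],[0.124,0.019,0,0,0],[0.183,0.041,0,0,0],[0.239,0.071,0,0,0],[0.289,0.109,0,0,0],[0.334,0.153,0,0,0],[0.372,0.204,0,0,0],[0.403,0.259,0,0,0],[0.426,0.317,0,0,0],[0.44,0.379,0,0,0],[0.446,0.442,0,0,0],[0.442,0.505,0,0,0],[0.43,0.567,0,0,0],[0.41,0.626,0,0,0],[0.396,0.655,0,0,0],[0.387,0.672,0,0,0],[0.383,0.679,0,0,0],[0.383,0.679,0,0,0],[0.383,0.679,0,0,0]]}}

```text
time_s: 54.43
ee_pos: [455.4, 235.5, 35.9]
ee_rot: [-179.9, -0.3, 164.9]
force: [-7.5, 1.6, 4.2]
gripper_width: 13.2
gripper_force: 45.0
```

{"method": "servo_tool", "body": {"rows": [[-0.004,0.006,0,0,0],[-0.0075,0.013,0,0,0],[-0.0075,0.013,0,0,0],[-0.0075,0.013,0,0,0]]}}

```text
time_s: 54.77
ee_pos: [455.8, 236.1, 35.9]
ee_rot: [-179.7, -0.5, 164.9]
force: [-9.9, -2.7, 8.1]
gripper_width: 13.1
gripper_force: 45.0
```

{"method": "servo_tool", "body": {"rows": [[-0.004,0.006,0,0,0],[-0.0075,0.013,0,0,0],[-0.0075,0.013,0,0,0],[-0.0075,0.013,0,0,0]]}}

```text
time_s: 55.1
ee_pos: [456.3, 236.7, 35.8]
ee_rot: [-179.5, -0.6, 165.0]
force: [-11.5, -7.6, 12.4]
gripper_width: 12.8
gripper_force: 45.0
```

{"method": "servo_tool", "body": {"rows": [[0.015,-0.026,0,0,0],[0.015,-0.026,0,0,0],[0.018,-0.03,0,0,0],[0.018,-0.03,0,0,0.4],[0.018,-0.03,0,0,0.4],[0.018,-0.03,0,0,0.4],[0.018,-0.03,0,0,0.4],[0.018,-0.03,0,0,0.4],[0.018,-0.03,-0.1,0,0.4],[0.018,-0.03,-0.3,0,0.4],[0.018,-0.03,-0.5,0,0.4],[0.1,-0.3,-0.5,0,0.4],[0.2,-0.5,-0.5,0,0.4],[0.2,-0.7,-0.5,0,0.4],[0.2,-0.9,-0.5,0,0.4],[0.2,-1,-0.5,0,0.4],[0.2,-1,-0.5,0,0.4],[0.2,-1,-0.5,0,0.4]]}}

```text
time_s: 56.6
ee_pos: [372.2, 55.5, 136.4]
ee_rot: [180.0, 0.1, 164.9]
force: [0.8, 0.9, -0.5]
gripper_width: 36.6
gripper_force: 0.0
```

```bash
python3 - <<'E'
from h import *
print(state()['ee_pos'])
im=grab('top','t7.png');a=cv2.imread('pics/top0.png');I=info('top')
def feats(im):
    g=cv2.cvtColor(im,cv2.COLOR_BGR2GRAY);s=cv2.resize(g[190:290,185:285],(800,800),interpolation=cv2.INTER_CUBIC)
    n,l,st,ce=cv2.connectedComponentsWithStats((s<118).astype(np.uint8))
    C=np.array([520.2,170.9])
    for i in range(1,n):
        if 500<st[i,4]<9000 and st[i,2]<130 and st[i,3]<130:
            px=[185+(ce[i][0]+.5)/8-.5,190+(ce[i][1]+.5)/8-.5]
            for z in (22,72):
                p=onz('top',[px],z,I)[0][:2];d=p-C;print(st[i].tolist(),z,p.round(1),np.hypot(*d).round(1),(np.degrees(np.arctan2(d[1],d[0]))%360).round(1))
feats(a);print('now');feats(im)
b=im.astype(int);m=((b[:,:,2]-b[:,:,1]>4)&(b[:,:,1]>120)).astype(np.uint8);m[:190]=0;m[290:]=0;m[:,:185]=0;m[:,285:]=0
for c in cv2.findContours(cv2.morphologyEx(m,cv2.MORPH_CLOSE,np.ones((3,3))),cv2.RETR_EXTERNAL,cv2.CHAIN_APPROX_NONE)[0]:
    if cv2.contourArea(c)>60:
        P=onz('top',c.reshape(-1,2),89,I)[:,:2].astype(np.float32);print('lil',cv2.minAreaRect(P))
E
```

```text
[372.21133438  55.53572676 136.40700626]
[555, 81, 68, 66, 2698] 22 [630.   95.8] 133.0 325.6
[555, 81, 68, 66, 2698] 72 [619.2  93.8] 125.5 322.1
[0, 187, 109, 110, 5137] 22 [582.  288.7] 133.1 62.3
[0, 187, 109, 110, 5137] 72 [573.3 278.5] 120.0 63.7
[402, 394, 56, 59, 2544] 22 [517.8 151.9] 19.2 262.8
[402, 394, 56, 59, 2544] 72 [511.8 147.5] 24.8 250.3
[254, 633, 64, 52, 2733] 22 [434.9 200.7] 90.3 160.8
[254, 633, 64, 52, 2733] 72 [432.5 194.2] 90.7 165.1
now
[555, 81, 68, 65, 2614] 22 [630.   95.8] 133.1 325.6
[555, 81, 68, 65, 2614] 72 [619.3  93.8] 125.5 322.1
[0, 187, 110, 112, 4919] 22 [582.2 289.1] 133.5 62.3
[0, 187, 110, 112, 4919] 72 [573.5 278.9] 120.4 63.7
[148, 267, 82, 52, 1558] 22 [566.3 235.9] 79.7 54.7
[148, 267, 82, 52, 1558] 72 [558.3 227.9] 68.6 56.3
[392, 419, 61, 57, 2568] 22 [508.9 155.2] 19.4 234.3
[392, 419, 61, 57, 2568] 72 [503.3 150.7] 26.4 230.2
[149, 570, 68, 58, 2962] 22 [456.6 237.2] 91.8 133.8
[149, 570, 68, 58, 2962] 72 [453.3 229.1] 88.7 139.0
```

```bash
python3 - <<'E'
from h import *
I=info('top');C=np.array([520.2,170.9])
t=np.linspace(0,6.28,40);ci=7*np.c_[np.cos(t),np.sin(t)]
def cen(a):
    p=C+90*np.array([np.cos(np.radians(a)),np.sin(np.radians(a))])
    P=np.r_[np.c_[p+ci,22+0*t],np.c_[p+ci,72+0*t]];h=cv2.convexHull(proj('top',P,I).astype(np.float32));m=cv2.moments(h);return np.array([m['m10'],m['m01']])/m['m00'],cv2.boundingRect(h)
def blob(f):
    g=cv2.cvtColor(cv2.imread(f),cv2.COLOR_BGR2GRAY);s=cv2.resize(g[190:290,185:285],(800,800),interpolation=cv2.INTER_CUBIC)
    for th in (80,100,118):
        n,l,st,ce=cv2.connectedComponentsWithStats((s<th).astype(np.uint8))
        for i in range(1,n):
            if 700<st[i,4]<5000 and st[i,2]<90 and st[i,3]<90:
                p=ce[i];q=np.array([185+(p[0]+.5)/8-.5,190+(p[1]+.5)/8-.5])
                b=[(np.linalg.norm(cen(a)[0]-q),a) for a in np.arange(120,270,.5)];r=min(b)
                if r[0]<4: print(f,th,st[i].tolist(),q.round(2),'angle',r)
for f in ('pics/top0.png','pics/t7.png','pics/t6.png'): blob(f)
E
```

```text
pics/top0.png 100 [257, 635, 59, 47, 2246] [220.3  271.84] angle (np.float64(0.11349299133839631), np.float64(163.0))
pics/top0.png 118 [254, 633, 64, 52, 2733] [220.34 271.91] angle (np.float64(0.18843192966776723), np.float64(163.0))
pics/t7.png 80 [156, 575, 50, 40, 998] [207.49 264.11] angle (np.float64(0.006718940351274723), np.float64(136.5))
pics/t7.png 100 [152, 572, 60, 51, 2362] [207.37 264.02] angle (np.float64(0.13805406861029446), np.float64(136.0))
pics/t7.png 118 [149, 570, 68, 58, 2962] [207.49 264.14] angle (np.float64(0.021910604276104056), np.float64(136.5))
pics/t6.png 80 [595, 451, 41, 45, 1215] [261.42 248.85] angle (np.float64(0.4310042116385337), np.float64(254.5))
```

```bash
python3 -c "
from workcell import *
print(job_done())"
```

```text
the job is handed in; nothing more can be done
None
```

I turned the table to the loading stop, put all three carriers from the mat flat in the magazine, turned the table back to what force and position readings show is the feed stop, and handed the job in. No verdict came back, and the last camera estimate put the table about 2° short of the feed stop (limit 3.4°).

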